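# Fit the cutter in the arch trimmer

### The job

Fit the brass-coloured cutter lying on the rest in the green tray to the plaster arch trimmer: first stand it, shank down, in the empty socket of the red stand and let go, then take it again from above and set its shank in the collet until the head sits down on the collet mouth. Then turn the brass collet nut clockwise as far as it goes, so that the jaws grip the shank, and after that turn the black feed knob clockwise until the fence has run out to its end stop. Leave the cutter upright and gripped in the collet, and leave the spare blue cutter in the stand and the plaster model on the trimmer where they are.

Things in the scene. Friction and masses are not known exactly. Their poses are not given: they have to be found in the camera images.
- cutter: Cutter, 0.1 kg: brass-coloured fluted head, 20 mm diameter, 30 mm long, on a steel shank 10 mm diameter, 36 mm long, tip chamfered. Origin on the axis at the shoulder between them; z points into the head (head z = 0 to 30 mm, shank 0 to -36 mm); centre of mass at z = 7 mm (held far from it, it may pivot in the fingers). Starts level, axis 50 mm above the table, head roughly to the robot.
- tray: Fixed green tray, 200 x 120 mm with a rim 14 mm high; origin at the centre of its underside. Two V-topped posts, each 14 mm wide across and 8 mm along the tray's x, carry the lying cutter: under the head at tray x = -24 mm and under the shank at x = +22 mm; the cutter's shoulder lies about at x = -4 mm, head towards tray -x. The posts are narrower than the head, so fingers fit on both sides of it.
- empty_socket (a point): Centre of the mouth of the free socket on the red stand (the one nearer the robot), 66 mm above the table. The socket is a red upright tube, 18 mm outside, 15 mm hole, over 36 mm deep, on a base 28 mm high; the cutter's shoulder comes to rest flat on its rim, cutter origin at this point.
- stand: Fixed red stand, base 120 x 50 x 28 mm, two upright tubes at x = -35 mm (empty) and x = +35 mm (holds the spare cutter) in its own frame; origin at the centre of its underside.
- trimmer: Fixed arch trimmer, a white box with aluminium deck, 220 (x) x 260 (y) x 70 mm high; origin at the centre of its underside, x away from the robot, y to the left. The collet spindle stands on the right of the deck, the fence carriage with the knob on the left; the carriage slides along the trimmer's y axis.
- collet_mouth (a point): Centre of the upward-facing collet mouth, 131 mm above the table: a steel tube 21 mm outside with a 15 mm hole, standing 7 mm out of the nut; room for the 36 mm shank below. The cutter is home when its shoulder lies on this rim, cutter origin at this point.
- nut_grip (a point): On the collet axis, 110 mm above the table, half-way up the gripping height of the nut. The nut is a round knurled brass ring, 36 mm diameter, from 94 to 124 mm above the table, with a small red mark; it turns about the vertical collet axis and does not move up or down. It stands on a dark round foot of 48 mm diameter, 92 mm above the table at its top. The seated cutter stands up to 161 mm above the table in its middle.
- nut (a joint): Angle of the nut, rad: 0 fully slack, grows clockwise seen from above, stop at 1.4. The four jaws close by 2.4 mm per rad and meet the shank at about 1.2; starts between 0 and 0.25. It takes about 0.3 N m, more at the end, and stays where it is left.
- jaw0: One of the four steel jaws inside the nut that press on the shank (hidden below the mouth); origin on the collet axis at the foot of the trimmer.
- knob_grip (a point): On the axis of the black feed knob, half-way up its height, 116 mm above the table; moves with the carriage. The knob is a round fluted cylinder, 38 mm diameter and 28 mm high, from 100 to 128 mm above the table, with a vertical axis; it starts 95 to 103 mm to the left (trimmer +y) of the collet axis. The carriage below it is 50 x 70 mm, up to 87 mm above the table; a low fence bar (its top 84 mm above the table) sits on its collet side.
- feed_knob (a joint): Angle of the feed knob, rad: grows clockwise seen from above, from 0 to the end stop at 1.5; starts between 0 and 0.3. Each rad carries knob, carriage and fence 25 mm along the trimmer's +y (away from the collet), so the hand must travel with it. It takes about 0.4 N m and stays where it is left.
- spare: Bystander: spare blue cutter standing in the stand's other socket, head 16 mm diameter, 16 mm high, top at 82 mm above the table.
- plaster_model: Bystander: small cream plaster arch model 50 x 55 x 24 mm lying on the trimmer's deck behind the collet.

How it is judged:
On the way, in this order (a step that is already met when the one before it is completed fails the run):
1. the cutter stands upright, shank down, home in the empty socket of the red stand, and is let go (horizontal distance between cutter and empty_socket below 0.004 m and z of cutter in the frame of empty_socket between -0.003 and 0.003 m and angle between cutter's own z axis and vertical below 0.08 rad and contact force between the fingers and cutter below 0.1 N), for 0.2 s.
2. the cutter's shank is in the collet, upright, its head down on the collet mouth (horizontal distance between cutter and collet_mouth below 0.004 m and z of cutter in the frame of collet_mouth between -0.003 and 0.003 m and angle between cutter's own z axis and vertical below 0.08 rad), for 0.2 s.
3. with the cutter home the nut is turned tight and a jaw presses on the shank (all of step 2 and value of joint nut above 1.3 rad and contact force between jaw0 and cutter above 1 N), for 0.2 s.
4. the feed knob is turned until the fence is at its end stop (value of joint feed_knob above 1.4 rad), for 0.2 s.
At the end, for the whole second after the job is handed in: The cutter stands in the collet at rest and released, upright within 0.08 rad, its shoulder within 3 mm of the mouth in height and 4 mm sideways; the nut is past 1.3 rad with a jaw pressing the shank with more than 1 N; the feed knob is past 1.4 rad (fence within 2.5 mm of its end stop) (all of step 3 and contact force between the fingers and cutter below 0.1 N and value of joint feed_knob above 1.4 rad and linear speed of cutter below 0.02 m/s); the robot touches nothing.
It fails at once if the spare cutter or the plaster model is moved by more than 30 mm (distance of any of spare, plaster_model from where it was at the start of the episode above 0.03 m).
It also fails if it takes over 72 s, if anything falls off the work surface, if the arm or the gripper's body presses on something with over 40 N, if the wrist force passes 120 N, or if a joint passes its speed limit or range.

### The arm

A 7-joint arm with a two-finger parallel gripper is mounted at the origin on the work surface. World frame = base frame: x ahead of the robot, y to its left, z up, the work surface at z = 0. Lengths are in m, angles in rad, forces in N, time in s.
With the tool pointing down it reaches from about 0.4 to 0.875 m from the base axis. Payload 19.3 kg.
Tool frame: the origin (TCP) lies between the finger pads; the fingertips stand 11 mm ahead of it and the grasp point (between the pads) lies 8 mm behind it; x points along the fingers, y is the direction in which the jaws open and shut, and the axes are right-handed (so a half turn about x gives the same grasp; the last joint's range is limited). The gripper opens to 85 mm and grips with 20 to 120 N. Pads are 22 mm wide; open, the fingers measure 114 mm over their backs; the gripper's body (76 mm by 85 mm) begins 54 mm behind the grasp point. The pads swing forward as they close: fully open they stand 13 mm farther back than shut.
Start: joints at [-1.231, 0.521, -0.036, 1.599, 0.021, 1.021, -0.113], TCP at [0.249, 0.573, 0.242] pointing down, gripper open.
Joint ranges: [-2.91, 2.91], [-0.3, 2.13], [-1.5, 1.42], [0.17, 2.43], [-1.26, 4.41], [0.16, 1.93], [-2.52, 2.52]. Speed limits (rad/s): [1.89, 1.89, 2.39, 2.39, 3.01, 3.01, 3.01].

### API

Orientations are given as [roll, pitch, yaw] about the fixed x, y, z axes, in that order (R = Rz(yaw) Ry(pitch) Rx(roll)).
In Python, from rig import * gives the robot as it stands.
- The arm moves only by the shell command python3 -m crank 'ROWS'. ROWS is JSON, a list that holds one entry, the list of rows, each a list of 7 numbers: the finger opening in m, from 0 to 0.0854, then the shift along the world's x, y, z in m, then the turn, a rotation vector about the world's x, y, z in rad. A call has 1 to 12 rows; each row is the pose to reach, as a shift and turn from the pose commanded when the call began; what a row does not reach only later rows make up. A row lasts 1/12 s, in which the tool goes at most 41.7 mm and 7.16 degrees, less where a joint would pass 70% of its speed; a pose out of reach is approached as far as the arm can. A call with a gripper value outside its range is refused whole. The fingers move at their own pace and stop on an object; the grip force is fixed at half the most. Time passes only in rows, so rows that repeat a pose let the fingers close. It gives the time, the measured TCP pose, the force and the opening at its end, in the units of the state.
- get_state(): the state, without advancing time (a new reading comes with each control period).
- snapshot(name): name is "side" or "top"; returns the picture (400x640x3 uint8, blue, green, red); there is no depth.
- calibration(name): a dict with "mtx" (3x3 intrinsics, pixels), "xyz" and "attitude" of the camera in the world. Camera axes: x right, y up, looking along -z (the intrinsics and any distortion apply to the point x, -y, -z); pixel columns grow to the right and rows downward; lengths in m; the calibration is good to about 2 mm. A picture is of the moment at which its call begins. calibration takes no time and is no camera call.
- close_job(): hands the job in, once; it reports no verdict.
The state is a dict: "time": time; "qpos": joint angles; "dq": joint speeds; "joint_torque": joint torques, N m; "tool_pos": TCP position; "orientation": TCP orientation; "contact_force": force on the tool from outside, world axes, zero at the start; "torque": the same for the moment, N m; "finger_gap": finger opening in m.
Only numpy, scipy, OpenCV 4.12 (cv2) and the standard library are available. Lean on these libraries where they do the work, as an engineer would, in place of code of your own. Each camera call takes 0.05 s, during which the arm holds its last target.

## Working session

There is one attempt and no reset: what is moved stays moved. The work goes in short steps, Python scripts to look and compute and a shell command to move; the robot and the scene stay as the last step left them, time stands still between calls to the robot, and variables do not carry over. Pictures are saved under pics/ and viewed, and the job is handed in when it is done.

```bash
ls; mkdir -p pics; python3 - <<'E'
from rig import *
import cv2
print(get_state())
for n in ("side","top"):
    print(n,calibration(n)); cv2.imwrite(f"pics/{n}0.png",snapshot(n))
E
```

```text
pics
{'time': 0.0, 'qpos': array([-1.23120831,  0.52201523, -0.03631577,  1.59997481,  0.02119287,
        1.02108153, -0.11279858]), 'dq': array([ 3.93331004e-05, -2.50330411e-04,  5.49067654e-04,  2.47501192e-04,
       -1.34081404e-03, -7.73411891e-04,  1.23472802e-03]), 'joint_torque': array([ 9.47371154e-04, -9.27105546e+01,  1.98056057e+00, -3.69915068e+01,
        1.78588094e-02,  8.34755745e-03,  2.63711075e-05]), 'tool_pos': array([0.24892372, 0.57295827, 0.24173697]), 'orientation': array([-1.50092707,  1.56970211, -1.91073805]), 'contact_force': array([-0.20675932, -0.4901181 ,  0.57102834]), 'torque': array([ 0.00974633,  0.00942125, -0.0190116 ]), 'finger_gap': 0.08515763420232063}
side {'mtx': array([[416.95072853,   0.        , 316.61745799],
       [  0.        , 416.95072853, 206.33794446],
       [  0.        ,   0.        ,   1.        ]]), 'xyz': array([ 0.28841075, -0.57421977,  0.68305632]), 'attitude': array([ 0.85037752, -0.00292019, -0.43127195])}
top {'mtx': array([[444.46435724,   0.        , 317.62027382],
       [  0.        , 444.46435724, 200.34824754],
       [  0.        ,   0.        ,   1.        ]]), 'xyz': array([4.73543458e-01, 1.01416057e-03, 1.05127934e+00]), 'attitude': array([ 0.10951431,  0.00622284, -1.59921559])}
```

View pics/side0.png

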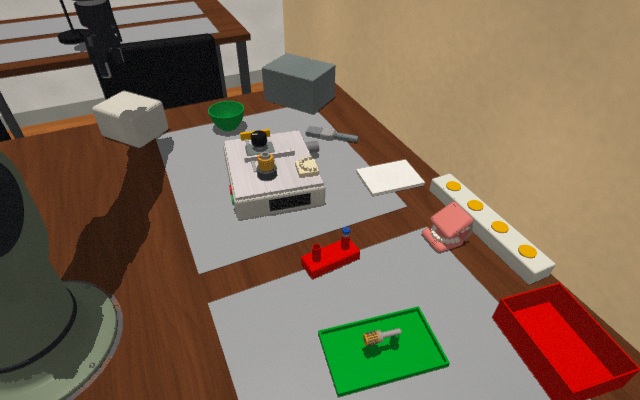

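View pics/top0.png

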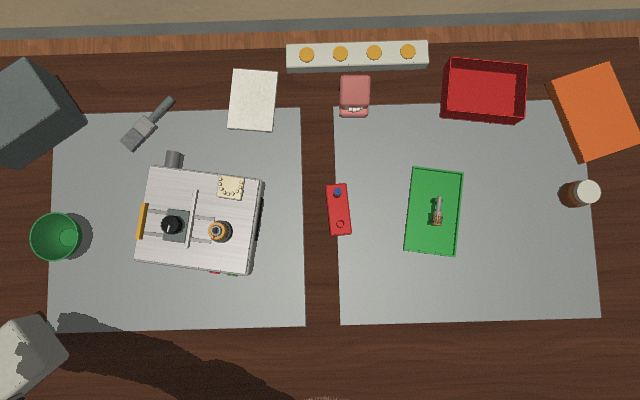

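```bash
cat > h.py <<'E'
import numpy as np, cv2
from scipy.spatial.transform import Rotation as R
from rig import *
def cam(n):
    c=calibration(n); return c["mtx"],np.array(c["xyz"]),R.from_euler("xyz",c["attitude"]).as_matrix()
def proj(n,P):
    K,t,M=cam(n); p=(np.atleast_2d(P)-t)@M; q=np.c_[p[:,0],-p[:,1],-p[:,2]]@K.T; return q[:,:2]/q[:,2:]
def onz(n,uv,z):
    K,t,M=cam(n); d=np.linalg.inv(K)@np.array([*uv,1.]); d=M@np.array([d[0],-d[1],-d[2]]); return t+d*(z-t[2])/d[2]
def crop(img,x0,y0,w,h,s,name):
    cv2.imwrite(name,cv2.resize(img[y0:y0+h,x0:x0+w],None,fx=s,fy=s,interpolation=cv2.INTER_CUBIC))
E
python3 - <<'E'
from h import *
t=cv2.imread("pics/top0.png"); s=cv2.imread("pics/side0.png")
crop(t,395,160,80,100,6,"pics/t_tray.png")
crop(t,320,175,40,70,8,"pics/t_stand.png")
crop(t,130,155,140,125,5,"pics/t_trim.png")
crop(s,310,300,145,95,5,"pics/s_tray.png")
crop(s,215,120,120,100,6,"pics/s_trim.png")
crop(s,295,220,75,60,8,"pics/s_stand.png")
E
```

```text
(no output)
```

View pics/t_tray.png

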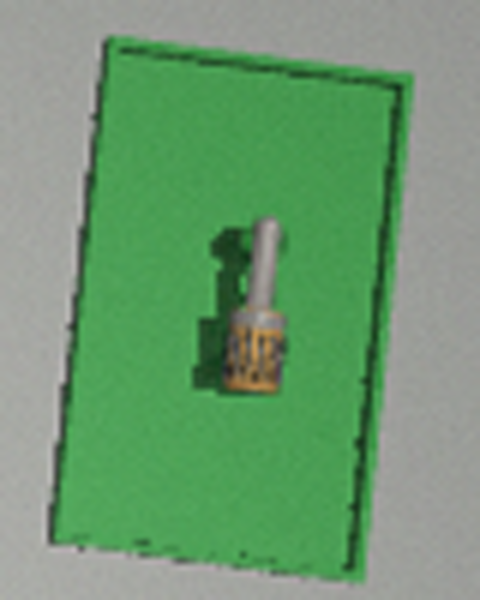

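View pics/t_stand.png

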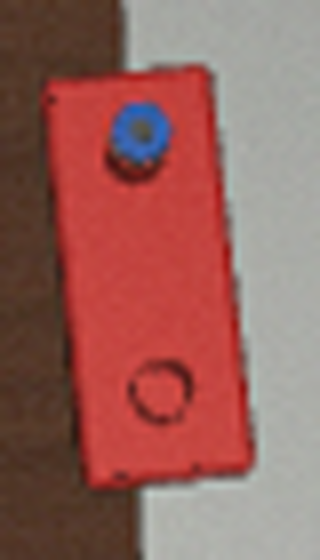

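View pics/t_trim.png

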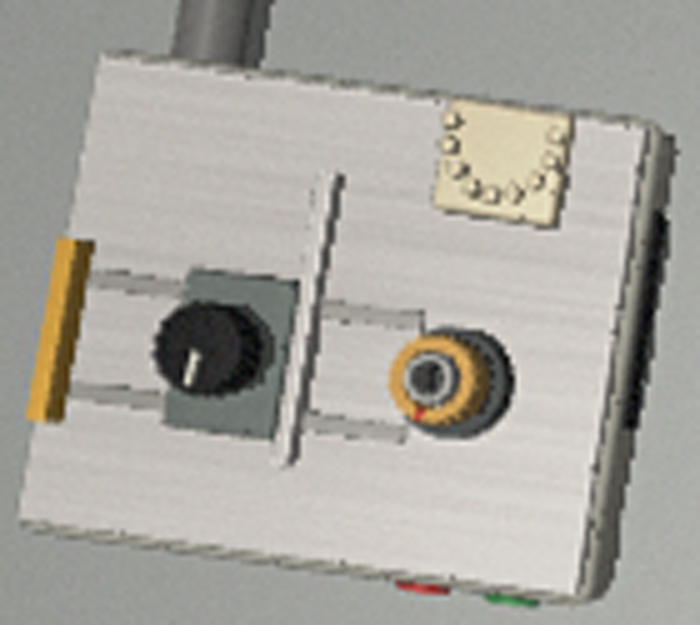

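View pics/s_tray.png

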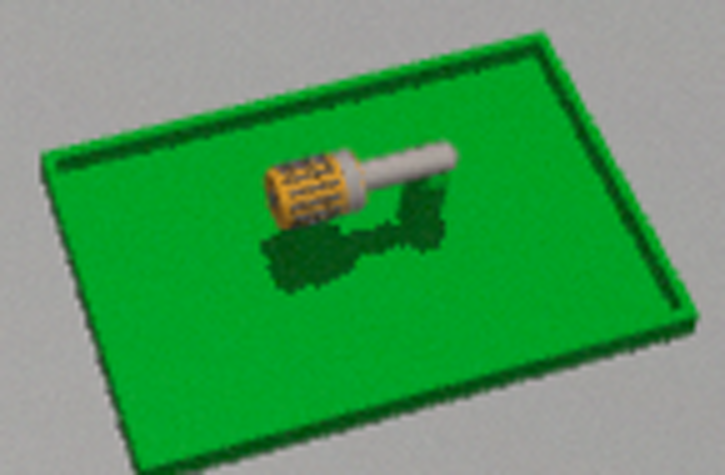

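View pics/s_trim.png

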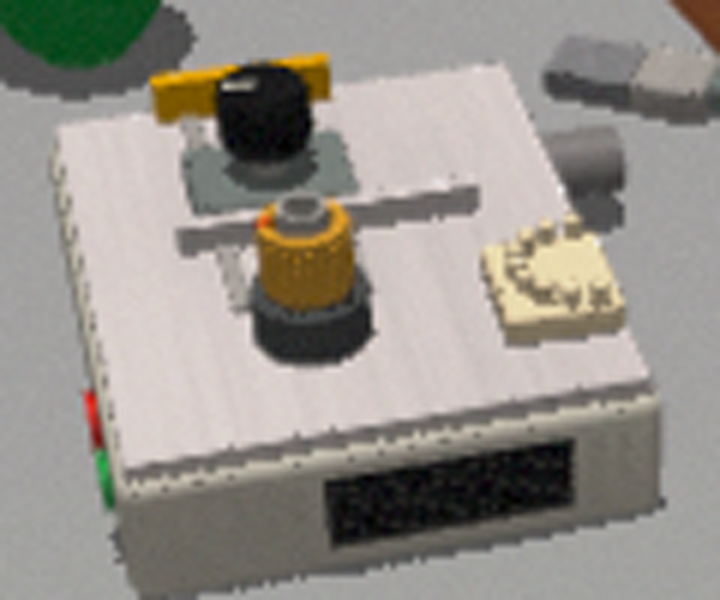

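View pics/s_stand.png

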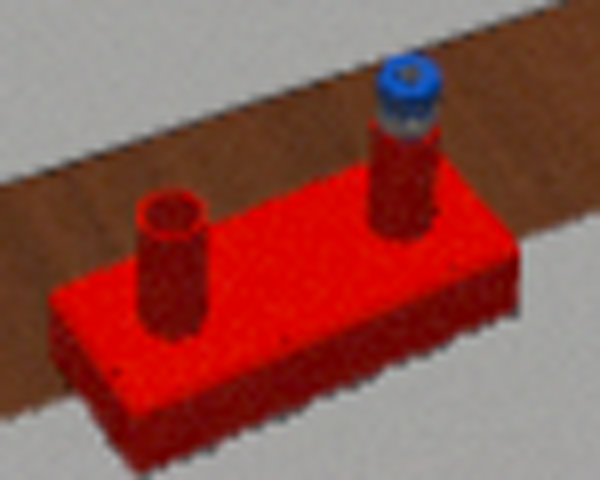

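```bash
cat >> h.py <<'E'
def tri(a,b):
    # least-squares from top pixel a & side pixel b
    from scipy.optimize import least_squares
    f=lambda P: np.r_[proj("top",P)[0]-a, proj("side",P)[0]-b]
    r=least_squares(f,[.5,0,.1]); return r.x, r.fun
def pk(c,s,o): return (np.array(c)+.5)/s-.5+np.array(o)
E
python3 - <<'E'
from h import *
np.set_printoptions(precision=4,suppress=True)
T=dict(mouth=(pk((432,377),5,(130,155)),.131),knob=(pk((208,347),5,(130,155)),.128),sock=(pk((161,391),8,(320,175)),.066),spare=(pk((141,130),8,(320,175)),.082),head=(pk((252,388),6,(395,160)),.052),should=(pk((259,312),6,(395,160)),.055),tip=(pk((266,218),6,(395,160)),.052))
S=dict(mouth=pk((303,207),6,(215,120)),knob=pk((263,80),6,(215,120)),sock=pk((172,213),8,(295,220)),spare=pk((409,74),8,(295,220)),head=pk((275,200),5,(310,300)),tip=pk((452,156),5,(310,300)))
for k,(p,z) in T.items():
    print(k,p,onz("top",p,z), end=' ')
    if k in S: print(onz("side",S[k],z), *tri(p,S[k]))
    else: print()
# tray corners top rim z .014 
for c in [(108,40),(412,75),(362,580),(50,543)]: print(onz("top",pk(c,6,(395,160)),.014))
for c in [(45,155),(543,35),(695,318)]: print(onz("side",pk(c,5,(310,300)),.014))
E
```

```text
mouth [216. 230.] [0.5192 0.216  0.131 ] [0.5205 0.2148 0.131 ] [0.5199 0.2159 0.1304] [ 0.0913 -0.3266 -0.3827  0.0268]
knob [171.2 224. ] [0.5345 0.31   0.128 ] [0.538  0.3155 0.128 ] [0.5349 0.3082 0.1327] [ 0.0897 -0.3292 -0.4115  0.0272]
sock [339.6875 223.4375] [ 0.5291 -0.0434  0.066 ] [ 0.5318 -0.0469  0.066 ] [ 0.5312 -0.0442  0.0634] [ 0.2937 -0.872  -0.8366  0.0852]
spare [337.1875 190.8125] [ 0.6001 -0.0396  0.082 ] [ 0.6014 -0.0415  0.082 ] [ 0.6012 -0.04    0.0806] [ 0.1651 -0.435  -0.4322  0.054 ]
head [436.5833 224.25  ] [ 0.5218 -0.2613  0.052 ] [ 0.522  -0.2642  0.052 ] [ 0.5227 -0.2625  0.0488] [ 0.1287 -0.3333 -0.2656  0.0341]
should [437.75   211.5833] [ 0.55   -0.2648  0.055 ] 
tip [438.9167 195.9167] [ 0.5856 -0.2703  0.052 ] [ 0.5855 -0.2748  0.052 ] [ 0.5873 -0.2722  0.0468] [ 0.1976 -0.4567 -0.3722  0.057 ]
[ 0.6623 -0.2225  0.014 ]
[ 0.6448 -0.3412  0.014 ]
[ 0.4486 -0.3093  0.014 ]
[ 0.4661 -0.19    0.014 ]
[ 0.4691 -0.1949  0.014 ]
[ 0.664 -0.227  0.014]
[ 0.6441 -0.3441  0.014 ]
```

```bash
cat >> h.py <<'E'
np.set_printoptions(precision=4,suppress=True)
def cur():
    s=get_state(); return s,np.array(s["tool_pos"]),R.from_euler("xyz",s["orientation"]).as_matrix()
def tooldir(psi,th,sgn):
    # tool x points along azimuth psi, th from straight down (positive: outwards); y horizontal
    x=np.array([np.cos(psi)*np.sin(th),np.sin(psi)*np.sin(th),-np.cos(th)])
    y=sgn*np.array([-np.sin(psi),np.cos(psi),0]); return np.c_[x,y,np.cross(x,y)]
def to(P,M):
    s,p,M0=cur(); return np.array(P)-p, R.from_matrix(M@M0.T).as_rotvec()
E
python3 - <<'E'
from h import *
s,p,M=cur(); print(M)
for sg in (1,-1): print(to([.45,0,.3],tooldir(np.radians(-9),0,sg)))
E
```

```text
[[-0.0003  0.3984  0.9172]
 [-0.001   0.9172 -0.3984]
 [-1.     -0.0011  0.0001]]
(array([ 0.201 , -0.5729,  0.0582]), array([ 0.0011, -0.0002,  0.2527]))
(array([ 0.201 , -0.5729,  0.0582]), array([-0.0002, -0.0015, -2.8889]))
```

```bash
python3 -m crank '[[[0.0854,0.08,-0.15,0.06,0,0,0.08],[0.0854,0.2,-0.57,0.08,0,0,0.25],[0.0854,0.2,-0.57,0.08,0,0,0.25],[0.0854,0.2,-0.57,0.08,0,0,0.25],[0.0854,0.2,-0.57,0.08,0,0,0.25],[0.0854,0.2,-0.57,0.08,0,0,0.25],[0.0854,0.2,-0.57,0.08,0,0,0.25],[0.0854,0.2,-0.57,0.08,0,0,0.25],[0.0854,0.2,-0.57,0.08,0,0,0.25],[0.0854,0.2,-0.57,0.08,0,0,0.25],[0.0854,0.2,-0.57,0.08,0,0,0.25],[0.0854,0.2,-0.57,0.08,0,0,0.25]]]'; python3 -c "
from h import *
s,p,M=cur();print(s['qpos'],p,M)"
```

```text
time: 1.1
tool_pos: [0.4137, 0.1054, 0.3098]
orientation: [1.154, 1.57, 0.994]
contact_force: [1.2, 0.1, 0.5]
finger_gap: 0.0852
[-0.5098  0.1187  0.1344  2.0043 -0.0188  1.0195  1.0446] [0.4137 0.1054 0.3098] [[ 0.0002  0.1591  0.9873]
 [ 0.0003  0.9873 -0.1591]
 [-1.      0.0003  0.0001]]
```

```bash
python3 - <<'E'
from h import *
G=np.array([.5358,-.2646,.05])
for th in (45,50,55):
    M=tooldir(np.radians(-8.7),np.radians(th),1)
    print(th,to(G-.08*M[:,0],M),to(G+.008*M[:,0],M))
E
```

```text
45 (array([ 0.0662, -0.3614, -0.2032]), array([-0.1221, -0.7757,  0.0074])) (array([ 0.1277, -0.3708, -0.2654]), array([-0.1221, -0.7757,  0.0074]))
50 (array([ 0.0615, -0.3607, -0.2083]), array([-0.1357, -0.8619,  0.0073])) (array([ 0.1281, -0.3709, -0.2649]), array([-0.1357, -0.8619,  0.0073]))
55 (array([ 0.0573, -0.3601, -0.2139]), array([-0.1492, -0.9481,  0.0072])) (array([ 0.1286, -0.371 , -0.2644]), array([-0.1492, -0.9481,  0.0072]))
```

```bash
python3 -m crank '[[[0.0854,0,0,0,0,0,0],[0.0854,0,0,0,0,0,0]]]'
```

```text
time: 1.27
tool_pos: [0.4141, 0.1057, 0.3096]
orientation: [0.116, 1.57, -0.048]
contact_force: [0.3, 0.9, -0.5]
finger_gap: 0.0855
```

```bash
python3 -m crank '[[[0.0854,0.04,-0.36,-0.1,-0.136,-0.862,0.007],[0.0854,0.04,-0.36,-0.1,-0.136,-0.862,0.007],[0.0854,0.04,-0.36,-0.1,-0.136,-0.862,0.007],[0.0854,0.04,-0.36,-0.1,-0.136,-0.862,0.007],[0.0854,0.04,-0.36,-0.1,-0.136,-0.862,0.007],[0.0854,0.04,-0.36,-0.1,-0.136,-0.862,0.007],[0.0854,0.04,-0.36,-0.1,-0.136,-0.862,0.007],[0.0854,0.04,-0.36,-0.1,-0.136,-0.862,0.007],[0.0854,0.04,-0.36,-0.1,-0.136,-0.862,0.007],[0.0854,0.04,-0.36,-0.1,-0.136,-0.862,0.007],[0.0854,0.04,-0.36,-0.1,-0.136,-0.862,0.007],[0.0854,0.04,-0.36,-0.1,-0.136,-0.862,0.007]]]'; python3 -c "
from h import *
s,p,M=cur();print(s['qpos'],p,M)
G=np.array([.5358,-.2646,.05])
for th in (45,50,55):
    M=tooldir(np.radians(-8.7),np.radians(th),1)
    print(th,to(G-.08*M[:,0],M),to(G+.008*M[:,0],M))
"
```

```text
time: 2.27
tool_pos: [0.4241, -0.1013, 0.2275]
orientation: [-0.275, 1.089, -0.406]
contact_force: [-0.2, 0.2, -0.0]
finger_gap: 0.0852
[ 0.5102  0.1029 -0.5925  2.4161  0.9452  0.3353  0.5151] [ 0.4241 -0.1013  0.2275] [[ 0.4254  0.159   0.8909]
 [-0.1829  0.9792 -0.0875]
 [-0.8863 -0.1257  0.4457]]
45 (array([ 0.0558, -0.1548, -0.121 ]), array([ 0.0738, -0.3346,  0.0292])) (array([ 0.1173, -0.1642, -0.1832]), array([ 0.0738, -0.3346,  0.0292]))
50 (array([ 0.0512, -0.1541, -0.1261]), array([ 0.0595, -0.4206,  0.0347])) (array([ 0.1178, -0.1642, -0.1827]), array([ 0.0595, -0.4206,  0.0347]))
55 (array([ 0.047 , -0.1534, -0.1316]), array([ 0.0451, -0.5066,  0.0401])) (array([ 0.1182, -0.1643, -0.1821]), array([ 0.0451, -0.5066,  0.0401]))
```

```bash
cat > kin.py <<'E'
import numpy as np, itertools
from scipy.optimize import least_squares
from scipy.spatial.transform import Rotation as R
D=[([-1.23120831,0.52201523,-0.03631577,1.59997481,0.02119287,1.02108153,-0.11279858],[.24892,.57296,.24174],R.from_euler("xyz",[-1.50092707,1.56970211,-1.91073805]).as_matrix()),
([-0.5098,0.1187,0.1344,2.0043,-0.0188,1.0195,1.0446],[.4137,.1054,.3098],np.array([[0.0002,0.1591,0.9873],[0.0003,0.9873,-0.1591],[-1,.0003,.0001]])),
([0.5102,0.1029,-0.5925,2.4161,0.9452,0.3353,0.5151],[.4241,-.1013,.2275],np.array([[0.4254,0.159,0.8909],[-0.1829,0.9792,-0.0875],[-0.8863,-0.1257,0.4457]]))]
def fk(q,par,sg):
    h,a,b,L,e1,e2,o1,o7,e3=par
    z=lambda t:R.from_euler("z",t).as_matrix(); y=lambda t:R.from_euler("y",t).as_matrix()
    M=z(o1+sg[0]*q[0]); p=np.array([0,0,h])
    M=M@y(q[1]); M=M@z(sg[1]*q[2]); p=p+M@[e1,0,a]
    M=M@y(q[3]); M=M@z(sg[2]*q[4]); p=p+M@[e2,0,b]
    M=M@y(q[5]); M=M@z(sg[3]*q[6]+o7); p=p+M@[0,0,L]+M@z(-sg[3]*q[6]-o7)@[e3,0,0]
    return p,np.c_[M[:,2],M[:,0],M[:,1]]
def resid(par,sg):
    r=[]
    for q,p,M in D:
        P,N=fk(q,par,sg); r+=list(P-p)+list((.3*(N-M)).ravel())
    return np.array(r)
if __name__=="__main__":
    best=[]
    for sg in itertools.product((1,-1),repeat=4):
        for o1 in (0,1.57,3.14,-1.57):
            for o7 in (0,1.57,3.14,-1.57):
                s=least_squares(resid,[.3,.45,.45,.3,0,0,o1,o7,0],args=(sg,)); best.append((s.cost,sg,s.x))
    best.sort(key=lambda t:t[0])
    np.set_printoptions(precision=4,suppress=True)
    for b in best[:6]: print(b)
    np.save("kin.npy",np.r_[best[0][2],best[0][1]])
E
python3 kin.py
```

```text
(np.float64(0.00033536861090617494), (-1, -1, -1, -1), array([ 0.3436,  0.5178,  0.4432,  0.304 ,  0.0046,  0.014 , -0.1017,
       -3.2394,  0.008 ]))
(np.float64(0.00033536861090617515), (-1, -1, -1, -1), array([ 0.3436,  0.5178,  0.4432,  0.304 ,  0.0046,  0.014 , -0.1017,
       -3.2394,  0.008 ]))
(np.float64(0.0003353686109061846), (-1, -1, -1, -1), array([ 0.3436,  0.5178,  0.4432,  0.304 ,  0.0046,  0.014 , -0.1017,
        3.0437,  0.008 ]))
(np.float64(0.0003353686109061858), (-1, -1, -1, -1), array([ 0.3436,  0.5178,  0.4432,  0.304 ,  0.0046,  0.014 , -0.1017,
       -3.2394,  0.008 ]))
(np.float64(0.0003353686109061966), (-1, -1, -1, -1), array([ 0.3436,  0.5178,  0.4432,  0.304 ,  0.0046,  0.014 , -0.1017,
        3.0437,  0.008 ]))
(np.float64(0.00033536861090619754), (-1, -1, -1, -1), array([ 0.3436,  0.5178,  0.4432,  0.304 ,  0.0046,  0.014 , -0.1017,
       -3.2394,  0.008 ]))
```

```bash
cat > kin2.py <<'E'
from kin import *
def fk(q,par,sg=(-1,-1,-1,-1)):
    h,a,b,L,x0,y1,y2,y3,o1,o7=par
    z=lambda t:R.from_euler("z",t).as_matrix(); y=lambda t:R.from_euler("y",t).as_matrix()
    M=z(o1+sg[0]*q[0]); p=np.array([0,0,h])+M@[x0,y1,0]
    M=M@y(q[1]); M=M@z(sg[1]*q[2]); p=p+M@[0,y2,a]
    M=M@y(q[3]); M=M@z(sg[2]*q[4]); p=p+M@[0,y3,b]
    M=M@y(q[5]); M=M@z(sg[3]*q[6]+o7); p=p+M@[0,0,L]
    return p,np.c_[M[:,2],M[:,0],M[:,1]]
def resid(par):
    r=[]
    for q,p,M in D:
        P,N=fk(q,par); r+=list(P-p)+list((.3*(N-M)).ravel())
    return np.array(r)
best=min((least_squares(resid,[.34,.5,.44,.3,0,0,0,0,0,o]) for o in (3.14,0)),key=lambda s:s.cost)
PAR=best.x
lo=np.array([-2.91,-.3,-1.5,.17,-1.26,.16,-2.52]); hi=np.array([2.91,2.13,1.42,2.43,4.41,1.93,2.52])
def ik(p,M,q0,n=12,seed=0):
    rng=np.random.default_rng(seed); out=None
    for k in range(n):
        s=q0 if k==0 else rng.uniform(lo,hi)
        f=lambda q:np.r_[(lambda P,N:np.r_[P-p,(.3*(N-M)).ravel()])(*fk(q,PAR)),.0005*(q-q0)]
        r=least_squares(f,np.clip(s,lo+1e-3,hi-1e-3),bounds=(lo,hi))
        P,N=fk(r.x,PAR); e=np.linalg.norm(P-p)+.3*np.linalg.norm(N-M)
        if out is None or e<out[0]-.002: out=(e,r.x)
    return out
if __name__=="__main__":
    np.set_printoptions(precision=4,suppress=True); print(best.cost,PAR)
    from h import tooldir
    q0=np.array(D[-1][0])
    G=np.array([.5358,-.2646,.05])
    for th in (30,40,45,50,55,60):
        M=tooldir(np.radians(-8.7),np.radians(th),1)
        print("pick",th,*ik(G+.008*M[:,0],M,q0,4),"hover",*ik(G+[0,0,.1]+.008*M[:,0],M,q0,4))
    S=np.array([.530,-.0445,.066+.016])
    for th in (-30,-40,-50,-60):
      for az in (-9,-30,10,30):
        M=tooldir(np.radians(az),np.radians(th),1); print("place",th,az,*ik(S+.008*M[:,0],M,q0,4),*ik(S+[0,0,.05]+.008*M[:,0],M,q0,4))
E
python3 kin2.py
```

```text
3.0243673680196304e-09 [ 0.3198  0.5296  0.4206  0.3163  0.0002 -0.0209 -0.0378 -0.0004  0.
  3.1416]
pick 30 5.348062258233552e-06 [ 1.0898  0.8794 -0.8873  2.1506  2.0177  0.4706  0.0688] hover 5.293522884442918e-06 [ 0.9034  0.5485 -0.6098  2.1341  1.4113  0.16    0.4967]
pick 40 4.779204888408387e-06 [ 1.271   1.0732 -1.0958  2.2399  2.3576  0.6969 -0.0579] hover 5.369502877451029e-06 [ 1.2962  0.7895 -1.1276  2.2297  2.0979  0.4937  0.0089]
pick 45 4.697499887956942e-06 [ 1.3299  1.1691 -1.1486  2.2768  2.5011  0.7853 -0.0813] hover 4.814920738254275e-06 [ 1.3771  0.907  -1.2388  2.2763  2.2581  0.6202 -0.0474]
pick 50 4.7082109602145425e-06 [ 1.3797  1.2656 -1.1815  2.3069  2.6383  0.8585 -0.0861] hover 4.548523054292403e-06 [ 1.4294  1.0182 -1.3058  2.3185  2.4009  0.7263 -0.0783]
pick 55 4.79269641222535e-06 [ 1.4257  1.3645 -1.2011  2.329   2.772   0.9148 -0.0736] hover 4.4574194178000085e-06 [ 1.4672  1.1262 -1.3455  2.3546  2.5361  0.8157 -0.0895]
pick 60 4.9307959365058506e-06 [ 1.4723  1.468  -1.2132  2.3422  2.9024  0.9511 -0.0437] hover 4.481805559685148e-06 [ 1.4976  
[... 2131 characters left out ...]
57]
place -60 -9 5.3831135041057004e-06 [ 0.3267  1.246  -0.6345  1.123   0.2561  1.9297  1.1076] 1.8454671980171807e-05 [ 0.1855  1.1205 -0.315   1.1489  0.0493  1.93    1.2879]
place -60 -30 4.2485059168127806e-06 [ 0.5052  1.2538 -0.7376  1.1833  0.1297  1.7918  0.8647] 4.102337805570821e-06 [ 0.5134  1.1874 -0.7526  1.1969  0.0924  1.8349  0.8427]
place -60 10 7.315626792227413e-06 [ 0.1318  1.1973 -0.4343  1.1515  0.333   1.93    1.398 ] 1.3811212775783626e-05 [ 0.0133  1.1015 -0.1837  1.1753  0.1827  1.9298  1.5443]
place -60 30 4.770941253246254e-06 [ 0.0716  1.178  -0.5176  1.2476  0.5802  1.9225  1.5206] 5.859443120816228e-06 [ 0.0186  1.0865 -0.408   1.2653  0.4999  1.93    1.596 ]
```

```bash
cat >> h.py <<'E'
def rows(P,M):
    d,r=to(P,M); print("shift",d.round(4),"turn",r.round(3), "n", max(np.linalg.norm(d)/.0417,np.degrees(np.linalg.norm(r))/7.16).round(1))
E
python3 -c "
from h import *
G=np.array([.5358,-.2646,.05]);M=tooldir(np.radians(-8.7),np.radians(45),1)
rows(G+[-.03,0,.08]+.008*M[:,0],M)"
```

```text
shift [ 0.0873 -0.1642 -0.1032] turn [ 0.074 -0.335  0.029] n 5.1
```

```bash
python3 -m crank '[[[0.07,0.087,-0.164,-0.103,0.074,-0.335,0.029],[0.07,0.087,-0.164,-0.103,0.074,-0.335,0.029],[0.07,0.087,-0.164,-0.103,0.074,-0.335,0.029],[0.07,0.087,-0.164,-0.103,0.074,-0.335,0.029],[0.07,0.087,-0.164,-0.103,0.074,-0.335,0.029],[0.07,0.087,-0.164,-0.103,0.074,-0.335,0.029],[0.07,0.087,-0.164,-0.103,0.074,-0.335,0.029],[0.07,0.087,-0.164,-0.103,0.074,-0.335,0.029],[0.07,0.087,-0.164,-0.103,0.074,-0.335,0.029]]]'; python3 -c "
from h import *
s,p,M=cur();print(s['qpos'],M[:,0])
G=np.array([.5358,-.2646,.05]);M=tooldir(np.radians(-8.7),np.radians(45),1)
rows(G+[-.03,0,.08]+.008*M[:,0],M)"
```

```text
time: 3.02
tool_pos: [0.4845, -0.2289, 0.1356]
orientation: [-0.057, 0.87, -0.189]
contact_force: [2.4, 0.1, -0.4]
finger_gap: 0.0701
[ 1.3374  0.7966 -1.214   2.3999  2.2154  0.6444 -0.1329] [ 0.633  -0.1213 -0.7646]
shift [ 0.0269 -0.0365 -0.0113] turn [ 0.023 -0.09  -0.004] n 1.1
```

```bash
python3 -m crank '[[[0.06,0.027,-0.036,-0.011,0.023,-0.09,-0.004],[0.06,0.027,-0.036,-0.011,0.023,-0.09,-0.004],[0.06,0.027,-0.036,-0.011,0.023,-0.09,-0.004],[0.06,0.027,-0.036,-0.011,0.023,-0.09,-0.004]]]'; python3 -c "
from h import *
t=snapshot('top');s=snapshot('side')
cv2.imwrite('pics/t1.png',t);cv2.imwrite('pics/s1.png',s)
crop(t,395,150,90,110,5,'pics/t1c.png');crop(s,300,270,160,120,5,'pics/s1c.png')
s,p,M=cur();print(s['qpos'],p,M,s['finger_gap'])
g=p+.011*M[:,0]
for n in ('top','side'): print(proj(n,[p,p+.011*M[:,0],g+.03*M[:,1],g-.03*M[:,1]]))
"
```

```text
time: 3.35
tool_pos: [0.5101, -0.2644, 0.1236]
orientation: [0.0, 0.792, -0.153]
contact_force: [0.4, 0.4, 0.1]
finger_gap: 0.0599
[ 1.4035  0.9219 -1.2069  2.3409  2.3659  0.6395 -0.123 ] [ 0.5102 -0.2641  0.1247] [[ 0.6945  0.1505  0.7036]
 [-0.1082  0.9886 -0.1047]
 [-0.7113 -0.0034  0.7028]] 0.059991420599783206
[[447.3279 227.8405]
 [446.6174 224.3613]
 [432.3467 222.6209]
 [460.9092 226.1043]]
[[361.6662 317.1671]
 [365.91   318.8852]
 [359.2334 303.6286]
 [373.0435 335.1855]]
```

View pics/t1c.png

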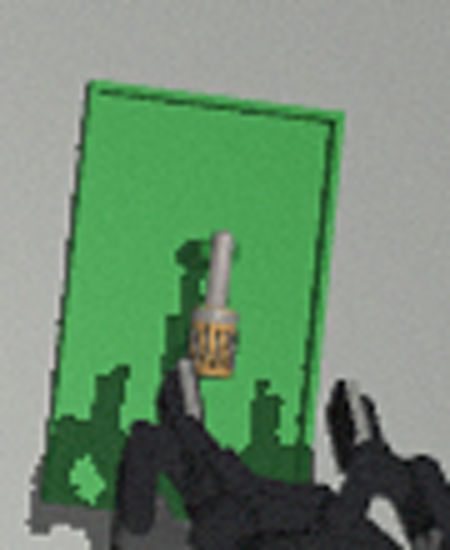

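View pics/s1c.png

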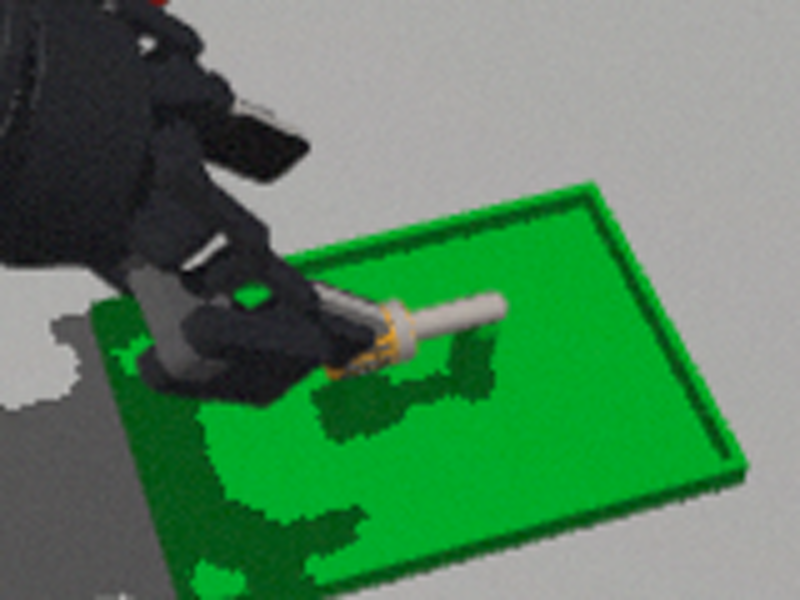

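```bash
python3 -c "
from h import *
G=np.array([.5358,-.2646,.05]);M=tooldir(np.radians(-8.7),np.radians(45),1)
rows(G+.008*M[:,0],M)"
```

```text
shift [ 0.0312 -0.0014 -0.0804] turn [ 0.002 -0.006 -0.001] n 2.1
```

```bash
python3 -m crank '[[[0.06,0.01,-0.001,-0.03,0.002,-0.006,-0.001],[0.06,0.02,-0.001,-0.055,0.002,-0.006,-0.001],[0.05,0.031,-0.001,-0.08,0.002,-0.006,-0.001],[0.05,0.031,-0.001,-0.08,0.002,-0.006,-0.001],[0.05,0.031,-0.001,-0.08,0.002,-0.006,-0.001]]]'; python3 -c "
from h import *
t=snapshot('top');s=snapshot('side')
crop(t,400,170,80,75,8,'pics/t2c.png');crop(s,320,290,120,100,6,'pics/s2c.png')
s,p,M=cur();print(s['qpos'],p,M,s['finger_gap'])
g=p+.011*M[:,0]
h=s['finger_gap']/2
for n,o,k in (('top',(400,170),8),('side',(320,290),6)): print((proj(n,[p-.008*M[:,0],g,g+h*M[:,1],g-h*M[:,1]])-o+.5)*k-.5)
"
```

```text
time: 3.87
tool_pos: [0.5413, -0.2649, 0.0444]
orientation: [0.001, 0.786, -0.151]
contact_force: [-0.1, 0.4, 0.3]
finger_gap: 0.0504
[ 1.3187  1.1473 -1.1266  2.2783  2.5199  0.7713 -0.1167] [ 0.5411 -0.2662  0.0459] [[ 0.6994  0.1523  0.6984]
 [-0.1086  0.9883 -0.1068]
 [-0.7065 -0.0012  0.7077]] 0.04968772028509212
[[307.1514 388.6659]
 [299.3175 345.2492]
 [212.475  334.5236]
 [386.2489 355.9858]]
[[313.6948 286.3639]
 [353.3034 300.4283]
 [321.0002 227.2624]
 [387.2664 377.3536]]
```

View pics/t2c.png

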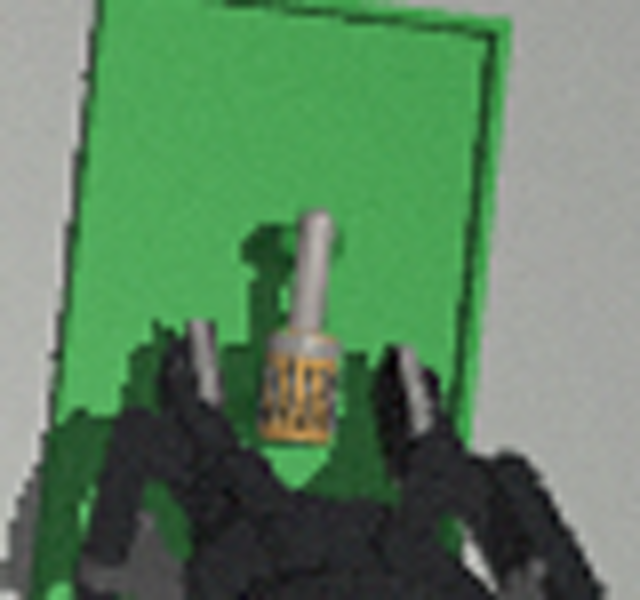

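View pics/s2c.png

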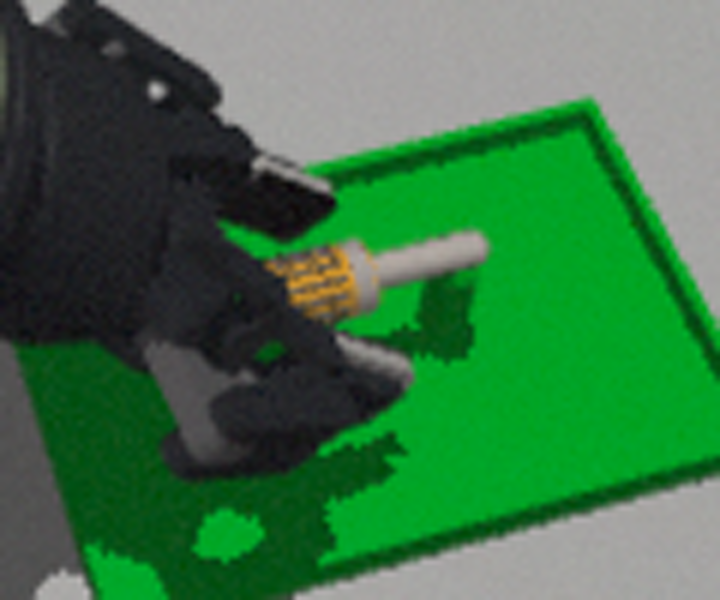

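```bash
python3 -m crank '[[[0.0,0,0,0,0,0,0],[0.0,0,0,0,0,0,0],[0.0,0,0,0,0,0,0],[0.0,0,0,0,0,0,0],[0.0,0,0,0,0,0,0],[0.0,0,0,0,0,0,0]]]';
```

```text
time: 4.47
tool_pos: [0.5412, -0.2653, 0.0454]
orientation: [0.001, 0.784, -0.151]
contact_force: [-4.6, 7.3, 10.6]
finger_gap: 0.0186
```

```bash
python3 -m crank '[[[0.0,0,0,0.02,0,0,0],[0.0,0,0,0.05,0,0,0],[0.0,0,0.02,0.09,0,0,0],[0.0,0,0.06,0.12,0,0,0],[0.0,0,0.06,0.12,0,0,0],[0.0,0,0.06,0.12,0,0,0]]]'; python3 -c "
from h import *
t=snapshot('top');s=snapshot('side')
crop(t,390,160,90,85,7,'pics/t3c.png');crop(s,290,250,130,100,6,'pics/s3c.png')
s,p,M=cur();print(s['qpos'],p,M,s['finger_gap'],s['contact_force'])
"
```

```text
time: 4.97
tool_pos: [0.5414, -0.2045, 0.1666]
orientation: [-0.004, 0.783, -0.154]
contact_force: [0.4, -1.0, -0.1]
finger_gap: 0.0182
[ 1.2783  0.8335 -1.2773  2.3447  2.2272  0.7061 -0.1845] [ 0.5407 -0.2072  0.1639] [[ 0.6985  0.1539  0.6989]
 [-0.1097  0.9881 -0.108 ]
 [-0.7072 -0.0012  0.707 ]] 0.01826579204716811 [ 0.6522 -0.7923 -0.7737]
```

View pics/t3c.png

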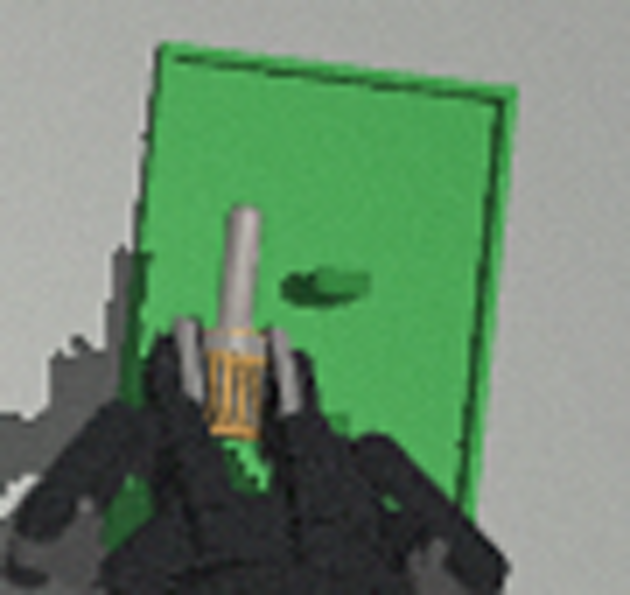

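View pics/s3c.png

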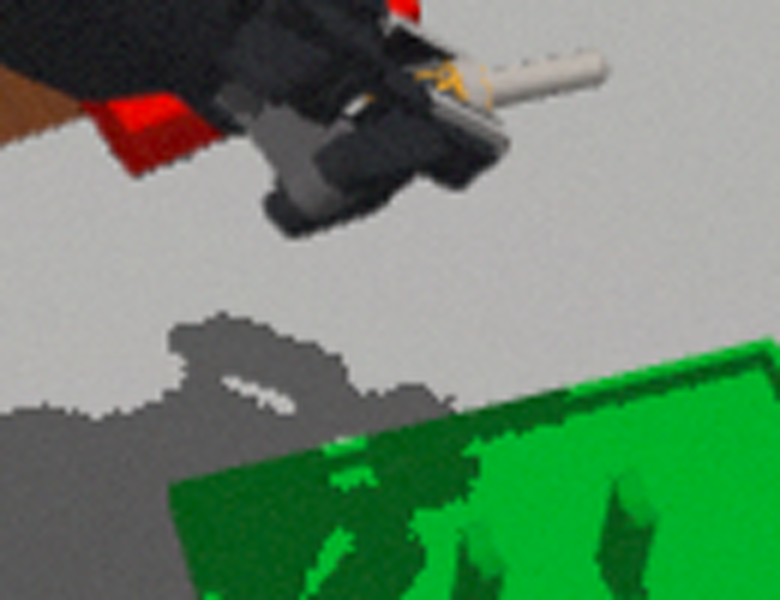

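```bash
python3 -c "
from h import *
s,p,M=cur()
tip,res=tri(pk((245,210),7,(390,160)),pk((600,66),6,(290,250)));print(tip,res)
print('tip in tool',M.T@(tip-p))
g=p-.008*M[:,0]
c=np.array([np.cos(np.radians(-8.7)),np.sin(np.radians(-8.7)),0])
print('expected tip',g+.052*c, M.T@(g+.052*c-p))
for n,o,k in (('top',(390,160),7),('side',(290,250),6)): print((proj(n,[g,g+.016*c,g+.052*c,g-.014*c])-o+.5)*k-.5)
S=np.array([.530,-.0445,.066])
N=tooldir(np.radians(-20),np.radians(-45),1)
rows(S+[0,0,.06+.016]+.008*N[:,0],N)
"
```

```text
[ 0.5875 -0.2118  0.1663] [ 0.2275 -0.5254 -0.4599  0.0705]
tip in tool [0.0315 0.0026 0.0349]
expected tip [ 0.5866 -0.2142  0.1696] [0.0288 0.0001 0.0368]
[[240.0266 388.2346]
 [245.508  332.4954]
 [257.7632 207.8729]
 [235.2128 437.1853]]
[[420.1701 105.9267]
 [476.2283  93.3754]
 [600.3373  65.5876]
 [370.6563 117.0128]]
shift [-0.0161  0.1646 -0.0276] turn [ 0.393  1.523 -0.154] n 12.6
```

```bash
cat >> h.py <<'E'
_cur=cur
def cur():
    from kin2 import fk,PAR
    s=get_state(); p,M=fk(s["qpos"],PAR); return s,p,M
E
python3 -c "
from h import *
for i in range(3):
  s,p,M=cur(); print(p,s['tool_pos'],M[:,0],_cur()[2][:,0])
g=p-.008*M[:,0]
c=np.array([np.cos(np.radians(-8.7)),np.sin(np.radians(-8.7)),0])
for n,o,k in (('top',(390,160),7),('side',(290,250),6)): print((proj(n,[g,g+.016*c,g+.052*c,g-.014*c])-o+.5)*k-.5)
tip,res=tri(pk((245,210),7,(390,160)),pk((600,66),6,(290,250)))
print('tip in tool',M.T@(tip-p))
S=np.array([.530,-.0445,.066])
N=tooldir(np.radians(-20),np.radians(-45),1)
rows(S+[0,0,.06+.016]+.008*N[:,0],N)
"
```

```text
Traceback (most recent call last):
NameError: name '_cur' is not defined. Did you mean: 'cur'?
```

```bash

python3 -c "
from h import *
for i in range(2):
  s,p,M=cur(); print(p,s['tool_pos'],M)
g=p-.008*M[:,0]
c=np.array([np.cos(np.radians(-8.7)),np.sin(np.radians(-8.7)),0])
for n,o,k in (('top',(390,160),7),('side',(290,250),6)): print((proj(n,[g,g+.016*c,g+.052*c,g-.014*c])-o+.5)*k-.5)
tip,res=tri(pk((245,210),7,(390,160)),pk((600,66),6,(290,250)))
print('tip in tool',M.T@(tip-p))
S=np.array([.530,-.0445,.066])
N=tooldir(np.radians(-20),np.radians(-45),1)
rows(S+[0,0,.06+.016]+.008*N[:,0],N)
"
```

```text
[ 0.5407 -0.2074  0.1636] [ 0.5407 -0.2072  0.1639] [[ 0.6985  0.1539  0.6989]
 [-0.1097  0.9881 -0.108 ]
 [-0.7072 -0.0012  0.707 ]]
[ 0.5407 -0.2074  0.1636] [ 0.5407 -0.2072  0.1639] [[ 0.6985  0.1539  0.6989]
 [-0.1097  0.9881 -0.108 ]
 [-0.7072 -0.0012  0.707 ]]
[[240.5507 388.4995]
 [246.0293 332.7774]
 [258.2784 208.1932]
 [235.7394 437.435 ]]
[[420.2875 107.268 ]
 [476.3427  94.7105]
 [600.4454  66.909 ]
 [370.7763 118.3595]]
tip in tool [0.0313 0.0029 0.0351]
shift [-0.016   0.1648 -0.0273] turn [ 0.393  1.523 -0.154] n 12.6
```

```bash
python3 -m crank '[[[0.0,0,0.02,0.02,0.393,1.523,-0.154],[0.0,0,0.05,0.03,0.393,1.523,-0.154],[0.0,0,0.08,0.03,0.393,1.523,-0.154],[0.0,0,0.11,0.03,0.393,1.523,-0.154],[0.0,-0.01,0.14,0.03,0.393,1.523,-0.154],[0.0,-0.016,0.165,0.03,0.393,1.523,-0.154],[0.0,-0.016,0.165,0.03,0.393,1.523,-0.154],[0.0,-0.016,0.165,0.03,0.393,1.523,-0.154],[0.0,-0.016,0.165,0.03,0.393,1.523,-0.154],[0.0,-0.016,0.165,0.03,0.393,1.523,-0.154],[0.0,-0.016,0.165,0.03,0.393,1.523,-0.154],[0.0,-0.016,0.165,0.03,0.393,1.523,-0.154]]]'; 
python3 -c "
from h import *
s,p,M=cur(); print(p,s['qpos'],M,s['finger_gap'])
S=np.array([.530,-.0445,.066])
N=tooldir(np.radians(-20),np.radians(-45),1)
rows(S+[0,0,.06+.016]+.008*N[:,0],N)
"
```

```text
time: 6.07
tool_pos: [0.5251, -0.043, 0.1928]
orientation: [3.085, 1.213, 2.79]
contact_force: [-0.1, -0.2, -1.1]
finger_gap: 0.0182
[ 0.5256 -0.0431  0.1925] [ 0.7101  0.8874 -1.1578  1.5993  0.5572  1.4507  0.7296] [[-0.3288  0.2943  0.8974]
 [ 0.1205  0.9555 -0.2692]
 [-0.9367  0.0196 -0.3496]] 0.01818418742380993
shift [-0.0009  0.0006 -0.0562] turn [ 0.118  0.412 -0.045] n 3.4
```

```bash
python3 -m crank '[[[0.0,-0.001,0,-0.02,0.118,0.412,-0.045],[0.0,-0.001,0,-0.04,0.118,0.412,-0.045],[0.0,-0.001,0,-0.046,0.118,0.412,-0.045],[0.0,-0.001,0,-0.046,0.118,0.412,-0.045],[0.0,-0.001,0,-0.046,0.118,0.412,-0.045],[0.0,-0.001,0,-0.046,0.118,0.412,-0.045],[0.0,-0.001,0,-0.046,0.118,0.412,-0.045]]]'; 
python3 -c "
from h import *
t=snapshot('top');s=snapshot('side')
crop(t,300,170,80,75,8,'pics/t4c.png');crop(s,270,190,100,90,7,'pics/s4c.png')
s,p,M=cur(); print(p,s['qpos'],M,s['finger_gap'])
S=np.array([.530,-.0445,.066])
N=tooldir(np.radians(-20),np.radians(-45),1)
rows(S+[0,0,.016]+.008*N[:,0],N)
g=p-.008*M[:,0]; z=np.array([0,0,1])
for n,o,k in (('top',(300,170),8),('side',(270,190),7)): print((proj(n,[g,g-.016*z,g-.052*z,g+.014*z])-o+.5)*k-.5)
"
```

```text
time: 6.65
tool_pos: [0.5238, -0.042, 0.1478]
orientation: [3.141, 0.795, 2.794]
contact_force: [0.4, -0.8, -0.1]
finger_gap: 0.0185
[ 0.5245 -0.0422  0.1482] [ 0.5952  1.1311 -1.0479  1.3266  0.4155  1.765   0.7617] [[-0.6579  0.3396  0.6722]
 [ 0.2377  0.9406 -0.2426]
 [-0.7146  0.0002 -0.6995]] 0.018669775361533317
shift [ 0.0002 -0.0004 -0.0719] turn [ 0.003  0.01  -0.003] n 1.7
[[338.8733 408.3369]
 [335.8775 412.3206]
 [329.5038 420.796 ]
 [341.5831 404.7337]]
[[314.8461 167.142 ]
 [314.8667 210.4976]
 [314.9111 303.9721]
 [314.8276 128.2404]]
```

View pics/t4c.png

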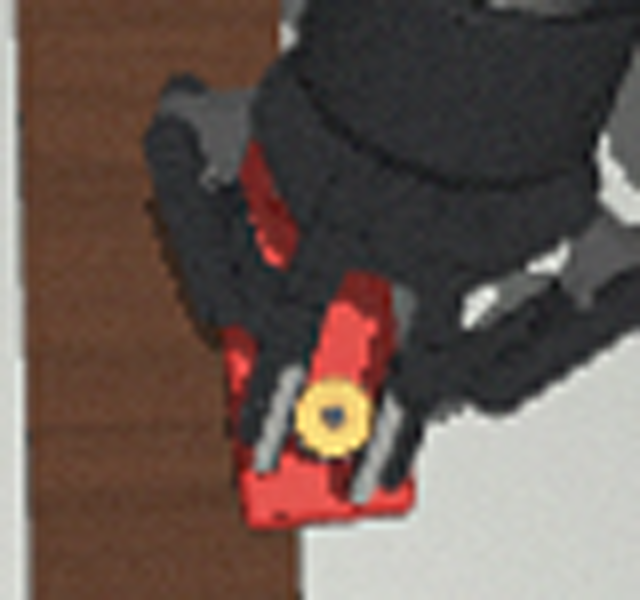

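View pics/s4c.png

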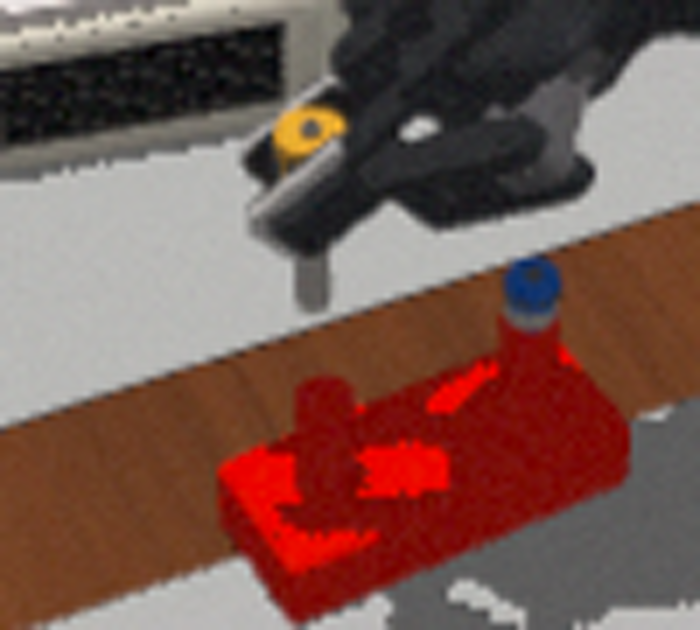

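```bash

python3 -c "
from h import *
a=pk((334,416),8,(300,170)); b=pk((311,128),7,(270,190))
for z in (.163,.166,.168,.170): print(z,onz('top',a,z),onz('side',b,z))
print(tri(a,b))
# tip side
tp=pk((313,303),7,(270,190)); print('tip side',[onz('side',tp,z) for z in (.1,.102,.105)])
sk=pk((327,388),7,(270,190)); print('sock side',onz('side',sk,.066), onz('side',pk((172,213),8,(295,220)),.066))
"

```

```text
0.163 [ 0.5273 -0.0424  0.163 ] [ 0.5312 -0.0385  0.163 ]
0.166 [ 0.5271 -0.0422  0.166 ] [ 0.5298 -0.0416  0.166 ]
0.168 [ 0.527  -0.0421  0.168 ] [ 0.5288 -0.0437  0.168 ]
0.17 [ 0.5269 -0.042   0.17  ] [ 0.5279 -0.0458  0.17  ]
(array([ 0.5282, -0.0426,  0.1672]), array([ 0.1935, -0.5698, -0.5618,  0.0581]))
tip side [array([ 0.5302, -0.0418,  0.1   ]), array([ 0.5294, -0.0436,  0.102 ]), array([ 0.5281, -0.0464,  0.105 ])]
sock side [ 0.5336 -0.0441  0.066 ] [ 0.5318 -0.0469  0.066 ]
```

```bash
python3 -m crank '[[[0.0,0.0025,-0.002,0,0.003,0.01,-0.003],[0.0,0.0025,-0.002,-0.02,0.003,0.01,-0.003],[0.0,0.0025,-0.002,-0.03,0.003,0.01,-0.003],[0.0,0.0025,-0.002,-0.03,0.003,0.01,-0.003],[0.0,0.0025,-0.002,-0.03,0.003,0.01,-0.003],[0.0,0.0025,-0.002,-0.03,0.003,0.01,-0.003]]]'; 
python3 -c "
from h import *
t=snapshot('top');s=snapshot('side')
crop(t,300,170,80,75,8,'pics/t5c.png');crop(s,290,215,60,60,10,'pics/s5c.png')
s,p,M=cur(); print(p,M[:,0],s['finger_gap'],s['contact_force'])
"
```

```text
time: 7.25
tool_pos: [0.5265, -0.0435, 0.1182]
orientation: [3.142, 0.783, 2.792]
contact_force: [-0.3, -0.6, -0.9]
finger_gap: 0.018
[ 0.5272 -0.0437  0.118 ] [-0.6658  0.2427 -0.7056] 0.018333138574599263 [ 0.0868  0.0174 -1.1391]
```

View pics/s5c.png

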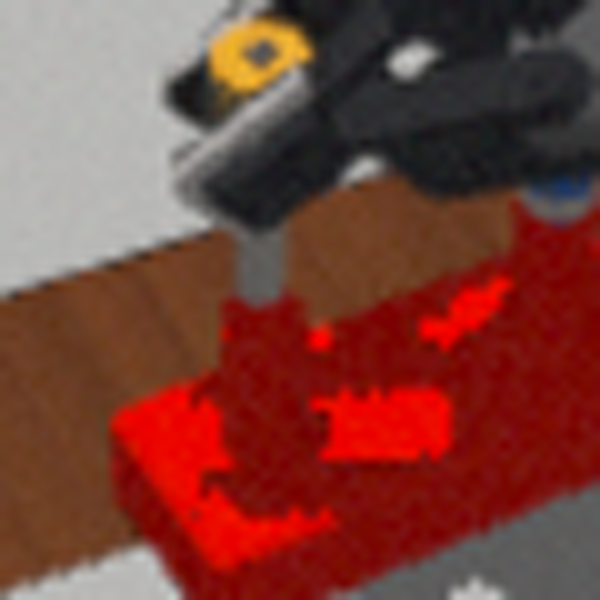

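View pics/t5c.png

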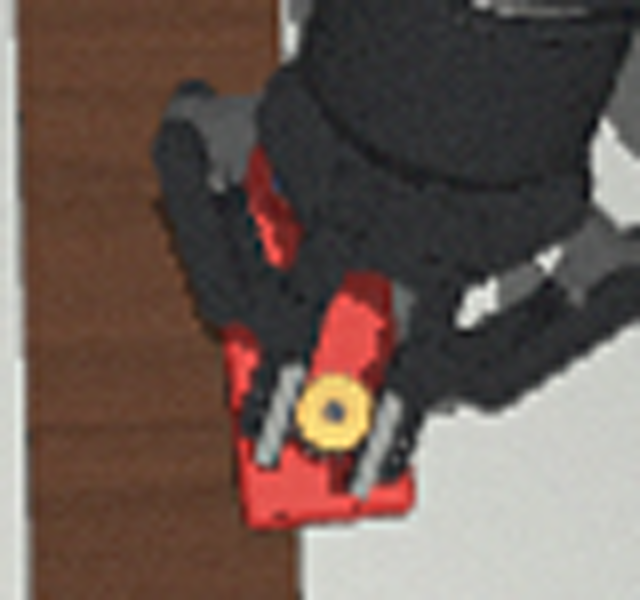

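```bash

python3 -c "
from h import *
print(onz('top',pk((335,411),8,(300,170)),.138),onz('side',pk((261,52),10,(290,215)),.138))
"
python3 -m crank '[[[0.0,0.0,0.0,-0.01,0,0,0],[0.0,0.0,0.0,-0.018,0,0,0],[0.0,0.0,0.0,-0.018,0,0,0],[0.0,0.0,0.0,-0.018,0,0,0]]]'; 
python3 -c "
from h import *
s,p,M=cur(); print(p,M[:,0],s['finger_gap'],s['contact_force'])
"
```

```text
[ 0.5301 -0.0439  0.138 ] [ 0.5315 -0.0453  0.138 ]
time: 7.68
tool_pos: [0.5261, -0.0436, 0.0992]
orientation: [-3.141, 0.782, 2.793]
contact_force: [-0.1, 0.6, -0.3]
finger_gap: 0.0186
[ 0.5267 -0.0438  0.0988] [-0.6671  0.2427 -0.7043] 0.01861895210527899 [-0.1031  0.5796 -0.2934]
```

```bash

python3 -m crank '[[[0.0,0.0,0.0,-0.008,0,0,0],[0.0,0.0,0.0,-0.014,0,0,0],[0.0,0.0,0.0,-0.018,0,0,0],[0.0,0.0,0.0,-0.021,0,0,0],[0.0,0.0,0.0,-0.021,0,0,0],[0.0,0.0,0.0,-0.021,0,0,0]]]'; 
python3 -c "
from h import *
t=snapshot('top');s=snapshot('side')
crop(t,300,170,80,75,8,'pics/t6c.png');crop(s,290,215,60,60,10,'pics/s6c.png')
s,p,M=cur(); print(p,M[:,0],s['finger_gap'],s['contact_force'])
"
```

```text
time: 8.18
tool_pos: [0.5264, -0.0436, 0.0787]
orientation: [-3.141, 0.782, 2.792]
contact_force: [0.3, 0.6, -1.7]
finger_gap: 0.0183
[ 0.5271 -0.0438  0.0786] [-0.666   0.2427 -0.7053] 0.01833056999198889 [ 0.3841  0.4056 -0.7604]
```

View pics/s6c.png

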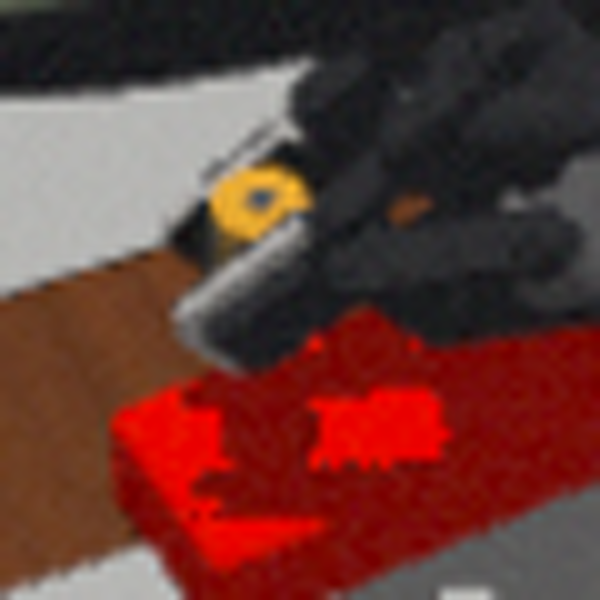

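Nearly seated with no side force. I'll lower the last 2–3 mm onto the rim.

```bash

python3 -m crank '[[[0.0,0.0,0.0,-0.0015,0,0,0],[0.0,0.0,0.0,-0.003,0,0,0],[0.0,0.0,0.0,-0.003,0,0,0],[0.0,0.0,0.0,-0.003,0,0,0]]]'; 
python3 -c "
from h import *
s,p,M=cur(); print(p,M[:,0],s['finger_gap'],s['contact_force'])
"
```

```text
time: 8.62
tool_pos: [0.5266, -0.0437, 0.0766]
orientation: [-3.142, 0.783, 2.792]
contact_force: [0.9, -1.6, 8.5]
finger_gap: 0.0185
[ 0.5271 -0.0438  0.0762] [-0.6662  0.2428 -0.7052] 0.018472911742660362 [ 0.9259 -1.6178  8.5162]
```

```bash

python3 -m crank '[[[0.05,0.0,0.0,0,0,0,0],[0.05,0.0,0.0,0,0,0,0],[0.05,0.0,0.0,0,0,0,0],[0.05,0.0,0.0,0,0,0,0],[0.05,0.0,0.0,0,0,0,0]]]'; 
python3 -c "
from h import *
t=snapshot('top');s=snapshot('side')
crop(t,300,170,80,75,8,'pics/t7c.png');crop(s,290,215,60,60,10,'pics/s7c.png')
s,p,M=cur(); print(p,M[:,0],s['finger_gap'],s['contact_force'])
"
```

```text
time: 9.03
tool_pos: [0.5264, -0.0437, 0.0758]
orientation: [-3.141, 0.783, 2.792]
contact_force: [-0.2, -0.2, -0.2]
finger_gap: 0.0498
[ 0.527  -0.0438  0.0754] [-0.6663  0.2427 -0.7051] 0.05000435580543857 [-0.3607 -0.5368  0.6826]
```

View pics/s7c.png

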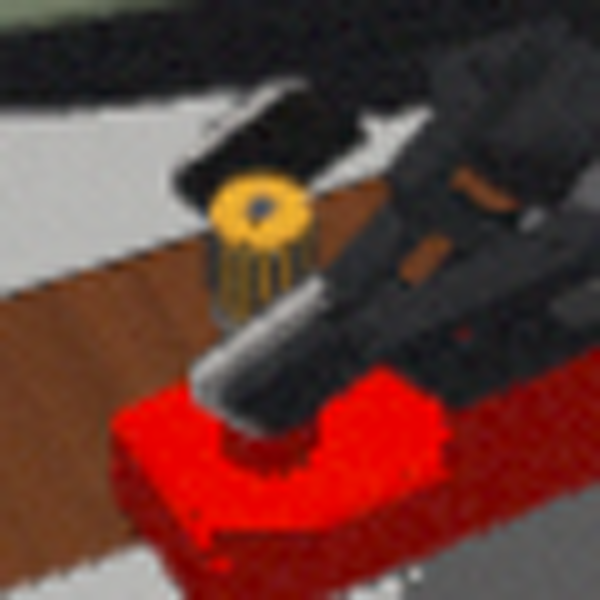

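View pics/t7c.png

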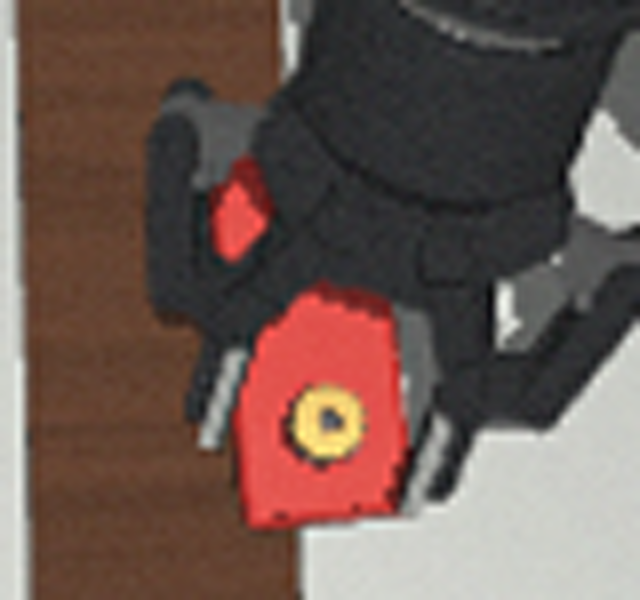

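```bash

python3 -m crank '[[[0.06,0.027,-0.01,0.028,0,0,0],[0.06,0.053,-0.02,0.056,0,0,0],[0.06,0.06,-0.02,0.09,0,0,0],[0.06,0.06,-0.02,0.12,0,0,0],[0.06,0.06,-0.02,0.12,0,0,0]]]'; 
python3 -c "
from h import *
print(onz('top',pk((328,421),8,(300,170)),.096),onz('side',pk((260,209),10,(290,215)),.096))
t=snapshot('top');s=snapshot('side')
crop(t,300,170,80,75,8,'pics/t8c.png');crop(s,290,205,70,60,10,'pics/s8c.png')
s,p,M=cur(); print(p,M[:,0],s['finger_gap'],s['contact_force'])
N=tooldir(0,0,1)
rows(np.array([.532,-.0447,.080+.04]),N)
"
```

```text
time: 9.55
tool_pos: [0.5883, -0.0631, 0.2015]
orientation: [3.139, 0.789, 2.789]
contact_force: [0.9, 0.1, 1.0]
finger_gap: 0.06
[ 0.5301 -0.044   0.096 ] [ 0.5311 -0.0458  0.096 ]
[ 0.5873 -0.0636  0.1966] [-0.6648  0.2411 -0.707 ] 0.06011209660973004 [ 0.8392 -0.9767 -0.587 ]
shift [-0.0553  0.0189 -0.0766] turn [-0.136 -0.778  0.331] n 6.9
```

View pics/s8c.png

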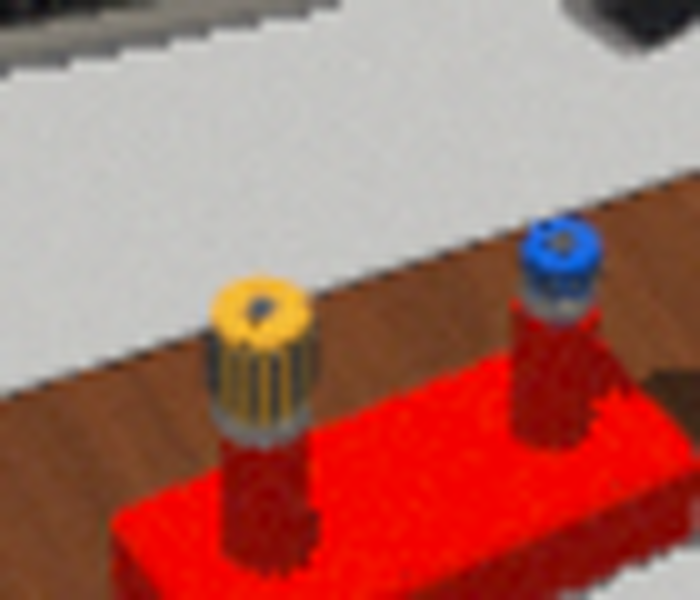

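View pics/t8c.png

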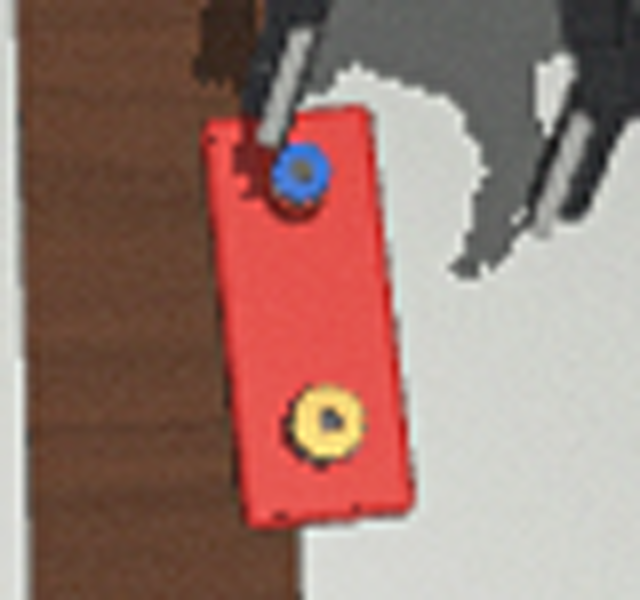

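```bash
python3 -m crank '[[[0.06,-0.02,0.005,0,-0.136,-0.778,0.331],[0.06,-0.055,0.018,0,-0.136,-0.778,0.331],[0.06,-0.055,0.018,0,-0.136,-0.778,0.331],[0.06,-0.055,0.018,0,-0.136,-0.778,0.331],[0.06,-0.055,0.018,-0.02,-0.136,-0.778,0.331],[0.06,-0.055,0.018,-0.04,-0.136,-0.778,0.331],[0.06,-0.055,0.018,-0.06,-0.136,-0.778,0.331],[0.06,-0.055,0.018,-0.06,-0.136,-0.778,0.331],[0.06,-0.055,0.018,-0.06,-0.136,-0.778,0.331]]]'; 
python3 -c "
from h import *
s,p,M=cur(); print(p,M[:,0],s['qpos'],s['finger_gap'],s['contact_force'])
N=tooldir(0,0,1)
rows(np.array([.532,-.0455,.080]),N)
"
```

```text
time: 10.4
tool_pos: [0.5292, -0.0456, 0.1348]
orientation: [2.902, 1.568, 2.905]
contact_force: [-0.1, 0.2, 0.9]
finger_gap: 0.0599
[ 0.5295 -0.0457  0.1347] [-0.0024  0.0006 -1.    ] [ 0.6729  0.7251 -1.0068  1.9047  0.7564  0.9533  0.8759] 0.05993505329594163 [-0.1144  0.2069  0.8765]
shift [ 0.0025  0.0002 -0.0547] turn [-0.001 -0.002 -0.003] n 1.3
```

```bash
python3 -m crank '[[[0.06,0.0025,0,-0.02,-0.001,-0.002,-0.003],[0.06,0.0025,0,-0.04,-0.001,-0.002,-0.003],[0.06,0.0025,0,-0.055,-0.001,-0.002,-0.003],[0.05,0.0025,0,-0.055,-0.001,-0.002,-0.003],[0.05,0.0025,0,-0.055,-0.001,-0.002,-0.003],[0.05,0.0025,0,-0.055,-0.001,-0.002,-0.003]]]'; 
python3 -c "
from h import *
t=snapshot('top');s=snapshot('side')
crop(t,300,170,80,75,8,'pics/t9c.png');crop(s,290,205,70,60,10,'pics/s9c.png')
s,p,M=cur(); print(p,M[:,0],s['qpos'],s['finger_gap'],s['contact_force'])
"
```

```text
time: 10.9
tool_pos: [0.5344, -0.0454, 0.0814]
orientation: [1.9, 1.57, 1.896]
contact_force: [-0.2, -0.5, 0.1]
finger_gap: 0.0498
[ 0.5348 -0.0457  0.0815] [ 0.0006  0.0003 -1.    ] [ 0.6212  0.7993 -0.9336  1.9224  0.8489  0.875   0.8042] 0.049818368345638714 [ 0.0445 -0.6011  0.0449]
```

View pics/s9c.png

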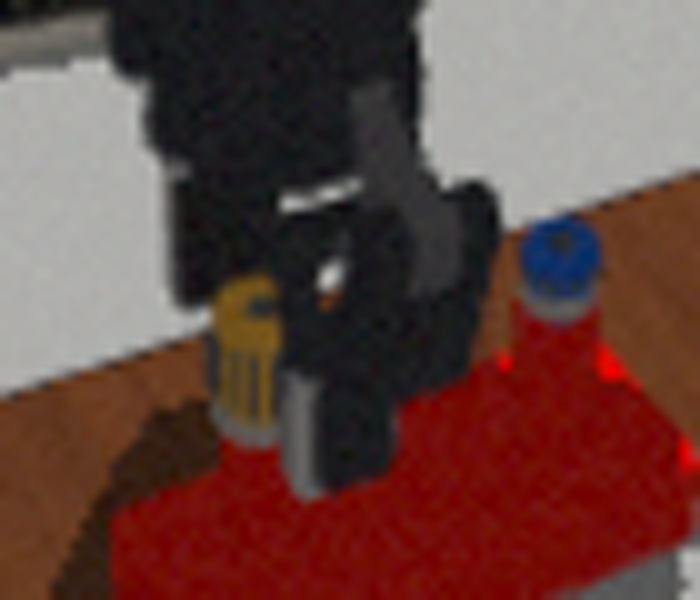

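View pics/t9c.png

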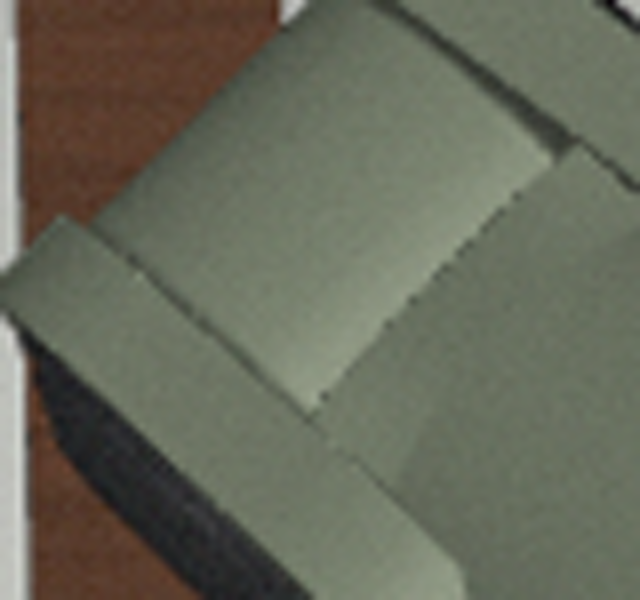

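```bash
python3 -m crank '[[[0.05,-0.003,0,0,0,0,0],[0.05,-0.003,0,0,0,0,0],[0.0,-0.003,0,0,0,0,0],[0.0,-0.003,0,0,0,0,0],[0.0,-0.003,0,0,0,0,0],[0.0,-0.003,0,0,0,0,0],[0.0,-0.003,0,0,0,0,0],[0.0,-0.003,0,0,0,0,0]]]'; 
python3 -c "
from h import *
s,p,M=cur(); print(p,M[:,0],s['qpos'],s['finger_gap'],s['contact_force'])
"
```

```text
time: 11.67
tool_pos: [0.5311, -0.0459, 0.0812]
orientation: [-1.408, 1.57, -1.411]
contact_force: [-2.3, -0.6, 7.7]
finger_gap: 0.0184
[ 0.5314 -0.046   0.0811] [ 0.0001 -0.0004 -1.    ] [ 0.623   0.7963 -0.9333  1.931   0.8504  0.8705  0.8005] 0.018425455723671134 [-2.2515 -0.6205  7.6763]
```

```bash
python3 -m crank '[[[0.0,0,0,0.02,0,0,0],[0.0,0,0,0.05,0,0,0],[0.0,0,0,0.085,0,0,0],[0.0,0,0.03,0.118,0,0,0],[0.0,-0.003,0.07,0.125,0,0,0],[0.0,-0.007,0.11,0.125,0,0,0],[0.0,-0.01,0.15,0.125,0,0,0],[0.0,-0.01,0.19,0.125,0,0,0],[0.0,-0.01,0.23,0.125,0,0,0],[0.0,-0.01,0.261,0.123,0,0,0],[0.0,-0.01,0.261,0.12,0,0,0],[0.0,-0.01,0.261,0.12,0,0,0]]]'; 
python3 -m crank '[[[0.0,0,0,0,0,0,0],[0.0,0,0,0,0,0,0]]]'; 
python3 -c "
from h import *
t=snapshot('top');s=snapshot('side')
cv2.imwrite('pics/t10.png',t);crop(t,170,180,90,85,7,'pics/t10c.png');crop(s,230,110,70,70,9,'pics/s10c.png')
s,p,M=cur(); print(p,M[:,0],M[:,1],s['qpos'],s['finger_gap'],s['contact_force'])
rows(np.array([.5205,.2147,.2]),tooldir(0,0,1))
q=p+[.0009,0,0]; z=np.array([0,0,1]); q[2]-=.0151
for n,o,k in (('top',(170,180),7),('side',(230,110),9)): print((proj(n,[q,q-.036*z,q+.03*z])-o+.5)*k-.5)
"
```

```text
time: 12.67
tool_pos: [0.5201, 0.2173, 0.2004]
orientation: [2.666, 1.57, 2.666]
contact_force: [0.6, -1.2, -2.7]
finger_gap: 0.0186
time: 12.83
tool_pos: [0.5212, 0.2142, 0.2008]
orientation: [-2.169, 1.57, -2.173]
contact_force: [0.3, 0.2, -0.3]
finger_gap: 0.0181
[0.5217 0.2142 0.2008] [-0.     -0.0002 -1.    ] [ 0.0048  1.     -0.0002] [ 0.2056  0.6771 -1.0441  1.7711  0.6578  1.0888  0.4978] 0.01830326109418071 [-0.589  -0.0661 -1.0136]
shift [-0.0012  0.0005 -0.0008] turn [ 0.    -0.     0.005] n 0.0
[[285.5699 332.3764]
 [316.1193 338.5302]
 [258.1158 326.8461]]
[[311.1367 218.1163]
 [322.3722 339.5853]
 [301.3306 112.1012]]
```

View pics/s10c.png

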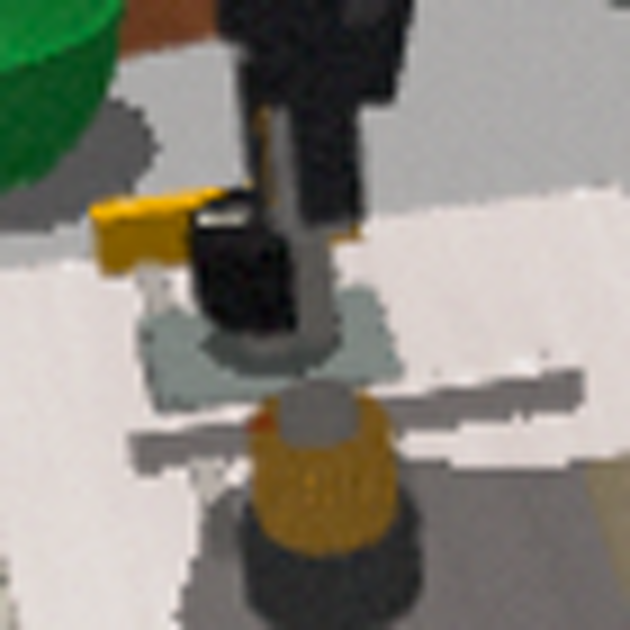

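View pics/t10c.png

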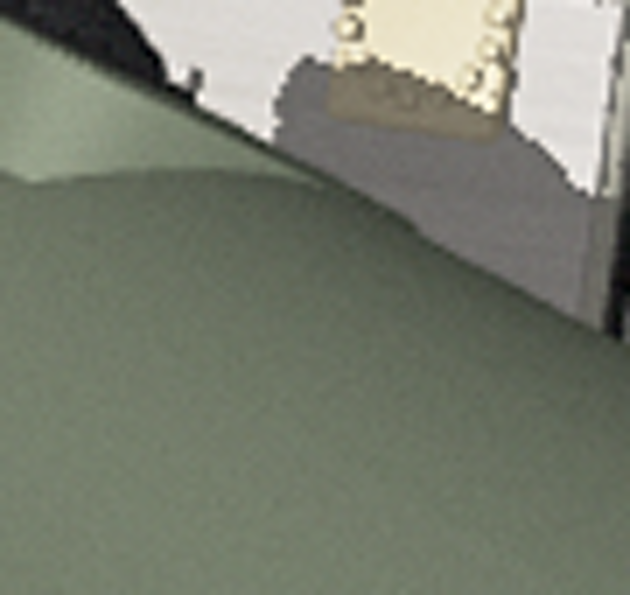

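```bash
python3 -m crank '[[[0.0,0,0.0005,-0.008,0,0,0],[0.0,0,0.0005,-0.014,0,0,0],[0.0,0,0.0005,-0.019,0,0,0],[0.0,0,0.0005,-0.023,0,0,0],[0.0,0,0.0005,-0.027,0,0,0],[0.0,0,0.0005,-0.027,0,0,0],[0.0,0,0.0005,-0.027,0,0,0]]]'; 
python3 -c "
from h import *
s=snapshot('side')
crop(s,230,110,70,70,9,'pics/s11c.png')
s,p,M=cur(); print(p,M[:,0],s['finger_gap'],s['contact_force'],s['torque'])
"
```

```text
time: 13.52
tool_pos: [0.5208, 0.2159, 0.1737]
orientation: [2.776, 1.57, 2.773]
contact_force: [1.0, 0.0, -0.4]
finger_gap: 0.0184
[0.5213 0.216  0.1737] [-0.0002  0.0003 -1.    ] 0.01782893251281938 [-0.1738 -0.3088 -1.8122] [-0.0135 -0.005   0.055 ]
```

View pics/s11c.png

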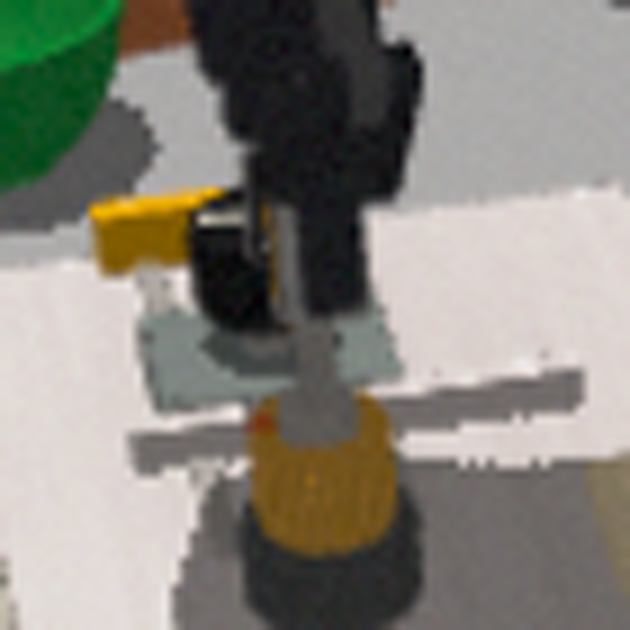

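```bash
python3 -m crank '[[[0.0,0,-0.0005,-0.008,0,0,0],[0.0,0,-0.001,-0.014,0,0,0],[0.0,0,-0.001,-0.019,0,0,0],[0.0,0,-0.001,-0.023,0,0,0],[0.0,0,-0.001,-0.0255,0,0,0],[0.0,0,-0.001,-0.0255,0,0,0],[0.0,0,-0.001,-0.0255,0,0,0]]]'; 
python3 -c "
from h import *
s,p,M=cur(); print(p,M[:,0],s['finger_gap'],s['contact_force'],s['torque'])
"
```

```text
time: 14.15
tool_pos: [0.5209, 0.2149, 0.1483]
orientation: [2.444, 1.57, 2.441]
contact_force: [0.2, -0.5, -0.8]
finger_gap: 0.0178
[0.5213 0.215  0.1481] [-0.0003  0.0003 -1.    ] 0.01775051043174306 [ 0.1764 -0.4858 -0.8445] [0.0094 0.0266 0.0071]
```

```bash
python3 -m crank '[[[0.0,0,0,-0.001,0,0,0],[0.0,0,0,-0.002,0,0,0],[0.0,0,0,-0.003,0,0,0],[0.0,0,0,-0.003,0,0,0],[0.0,0,0,-0.003,0,0,0]]]'; 
python3 -c "
from h import *
s,p,M=cur(); print(p,M[:,0],s['finger_gap'],s['contact_force'],s['torque'])
"
```

```text
time: 14.57
tool_pos: [0.5211, 0.2149, 0.1461]
orientation: [-0.036, 1.57, -0.039]
contact_force: [-3.5, -3.1, 15.1]
finger_gap: 0.0177
[0.5215 0.215  0.146 ] [ 0.0007 -0.     -1.    ] 0.017679566191571523 [-3.5074 -3.0697 15.0892] [-0.7115  0.7711  0.0242]
```

```bash
python3 -m crank '[[[0.0,0,0,0.001,0,0,0],[0.05,0,0,0.001,0,0,0],[0.05,0,0,0.001,0,0,0],[0.05,0,0,0.001,0,0,0],[0.05,0,0,0.001,0,0,0],[0.06,0,0,0.02,0,0,0],[0.06,0,0,0.05,0,0,0],[0.06,0,0,0.05,0,0,0],[0.06,0,0,0.05,0,0,0]]]'; 
python3 -c "
from h import *
s=snapshot('side')
crop(s,230,110,70,70,9,'pics/s12c.png')
s,p,M=cur(); print(p,M[:,0],s['finger_gap'],s['contact_force'],s['torque'])
"
```

```text
time: 15.32
tool_pos: [0.5215, 0.2151, 0.1964]
orientation: [0.402, 1.569, 0.398]
contact_force: [0.0, -0.2, -0.2]
finger_gap: 0.06
[0.5214 0.2147 0.1952] [ 0.0005  0.0001 -1.    ] 0.05993834945774693 [-0.9203  0.2393 -1.0712] [-0.0392 -0.0072  0.003 ]
```

View pics/s12c.png

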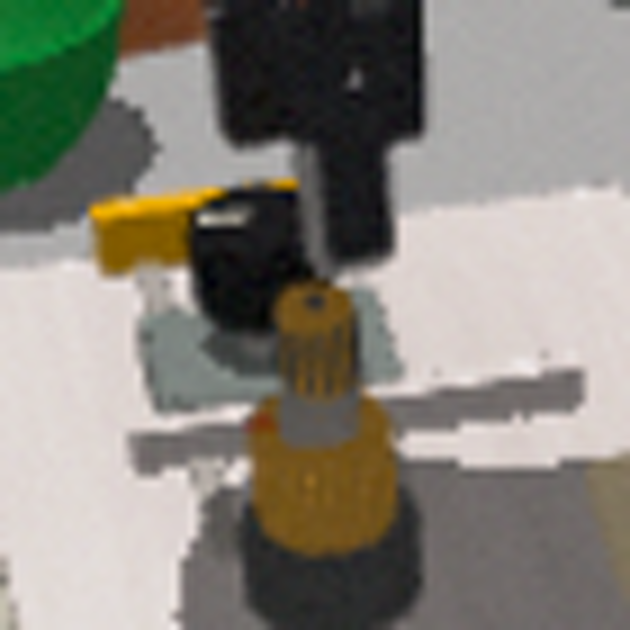

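```bash
python3 -m crank '[[[0.06,0,0,0,0,0,0.12],[0.06,0,0,-0.02,0,0,0.24],[0.06,0,0,-0.04,0,0,0.3],[0.06,0,0,-0.06,0,0,0.3],[0.06,0,0,-0.078,0,0,0.3],[0.06,0,0,-0.078,0,0,0.3],[0.06,0,0,-0.078,0,0,0.3]]]'; 
python3 -c "
from h import *
s=snapshot('side')
crop(s,230,110,70,70,9,'pics/s13c.png')
s,p,M=cur(); print(p,M[:,0],M[:,1],s['qpos'],s['finger_gap'],s['contact_force'],s['torque'])
"
```

```text
time: 15.95
tool_pos: [0.5203, 0.2148, 0.1165]
orientation: [2.97, 1.568, -3.016]
contact_force: [0.3, 0.5, 1.2]
finger_gap: 0.0601
[0.5211 0.2151 0.1174] [-0.0008  0.0003 -1.    ] [-0.2929  0.9561  0.0005] [ 0.1823  0.8091 -1.0223  1.832   0.825   0.9971  0.6727] 0.05980324567402411 [ 0.541  -0.2073  0.9504] [ 0.0478 -0.0324  0.0043]
```

View pics/s13c.png

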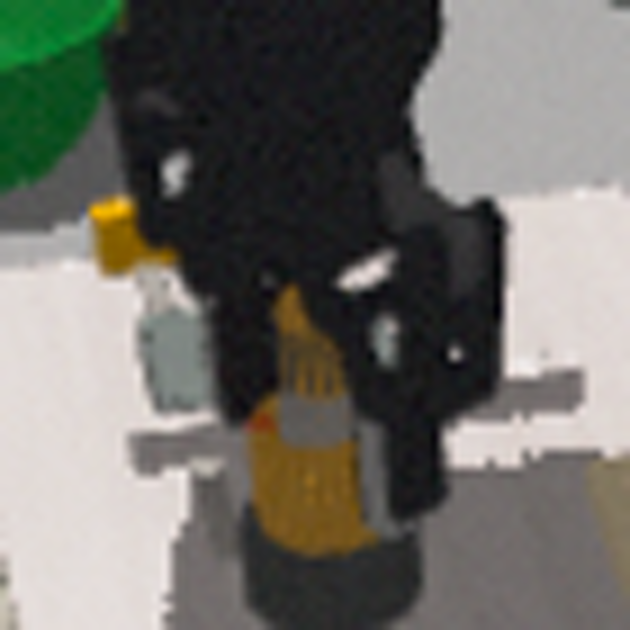

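```bash
python3 -m crank '[[[0.06,0,0,-0.006,0,0,0],[0.06,0,0,-0.0105,0,0,0],[0.05,0,0,-0.0105,0,0,0],[0.04,0,0,-0.0105,0,0,0],[0.0,0,0,-0.0105,0,0,0],[0.0,0,0,-0.0105,0,0,0],[0.0,0,0,-0.0105,0,0,0],[0.0,0,0,-0.0105,0,0,0]]]'; 
python3 -c "
from h import *
s,p,M=cur(); print(p,M[:,0],M[:,1],s['qpos'],s['finger_gap'],s['contact_force'],s['torque'])
"
```

```text
time: 16.67
tool_pos: [0.5204, 0.2168, 0.1077]
orientation: [1.304, 1.568, 1.602]
contact_force: [-5.9, 7.8, 4.9]
finger_gap: 0.0351
[0.5207 0.2168 0.1075] [-0.0001  0.0031 -1.    ] [-0.2938  0.9559  0.003 ] [ 0.1743  0.8217 -1.0119  1.8379  0.8405  0.9804  0.6606] 0.03509788843398978 [-5.9113  7.7571  4.8555] [ 1.7376  1.1729 -0.0825]
```

```bash
python3 -m crank '[[[0.0,-0.0005,0.002,0,0,0,0],[0.0,-0.0005,0.002,0,0,0,-0.1],[0.0,-0.0005,0.002,0,0,0,-0.2],[0.0,-0.0005,0.002,0,0,0,-0.3],[0.0,-0.0005,0.002,0,0,0,-0.4],[0.0,-0.0005,0.002,0,0,0,-0.5],[0.0,-0.0005,0.002,0,0,0,-0.6],[0.0,-0.0005,0.002,0,0,0,-0.6]]]'; 
python3 -c "
from h import *
s=snapshot('side')
crop(s,230,110,70,70,9,'pics/s14c.png')
s,p,M=cur(); print(p,M[:,0],M[:,1],np.arctan2(-M[0,1],M[1,1]),s['qpos'],s['finger_gap'],s['contact_force'],s['torque'])
"
```

```text
time: 17.33
tool_pos: [0.5204, 0.2166, 0.1076]
orientation: [-0.753, 1.57, -1.063]
contact_force: [-4.6, -3.7, 10.3]
finger_gap: 0.0352
[0.5207 0.2167 0.1075] [ 0.0005 -0.0008 -1.    ] [ 0.3006  0.9537 -0.0006] -0.30535599971420296 [ 0.1022  0.7634 -0.8856  1.8407  0.7466  0.9098  0.1271] 0.03550831794421249 [-4.7173 -4.5674 11.7865] [-0.8216  0.9688 -0.2862]
```

View pics/s14c.png

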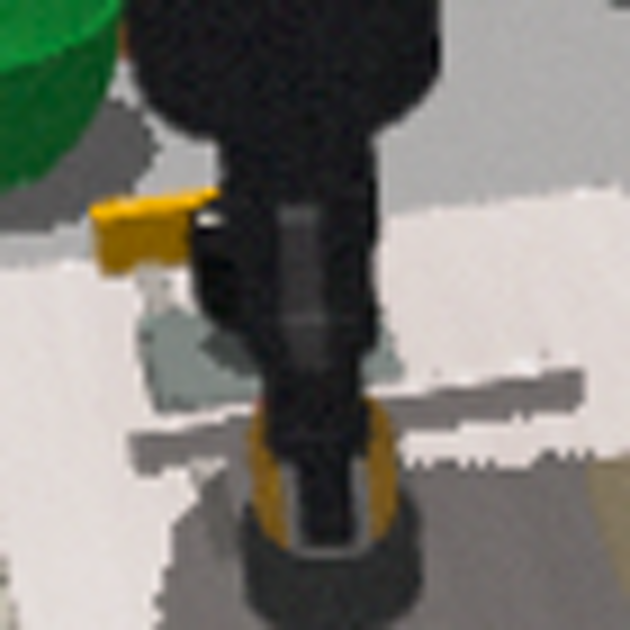

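```bash
python3 -m crank '[[[0.0,0,0,0,0,0,-0.1],[0.0,0,0,0,0,0,-0.2],[0.0,0,0,0,0,0,-0.3],[0.0,0,0,0,0,0,-0.4],[0.0,0,0,0,0,0,-0.5],[0.0,0,0,0,0,0,-0.6],[0.0,0,0,0,0,0,-0.6]]]'; 
python3 -c "
from h import *
s,p,M=cur(); print(p,M[:,0],M[:,1],np.arctan2(-M[0,1],M[1,1]),s['qpos'],s['finger_gap'],s['contact_force'],s['torque'])
"
```

```text
time: 17.97
tool_pos: [0.5202, 0.2163, 0.1077]
orientation: [-0.415, 1.569, -1.325]
contact_force: [-5.6, -5.9, 12.8]
finger_gap: 0.0351
[0.5205 0.2164 0.1076] [ 0.0003 -0.0013 -1.    ] [ 0.7895  0.6137 -0.0005] -0.9100711947843775 [ 0.0201  0.7124 -0.75    1.8452  0.6408  0.8437 -0.3938] 0.03509701328631076 [-5.6052 -5.9105 12.7719] [-1.1976  1.2683 -0.0672]
```

```bash
python3 -m crank '[[[0.0,0,0,0,0,0,-0.06],[0.0,0,0,0,0,0,-0.1],[0.0,0,0,0,0,0,-0.14],[0.0,0,0,0,0,0,-0.14]]]'; 
python3 -c "
from h import *
s,p,M=cur(); print(p,M[:,0],M[:,1],np.arctan2(-M[0,1],M[1,1]),s['finger_gap'],s['contact_force'],s['torque'])
"
```

```text
time: 18.3
tool_pos: [0.5204, 0.2159, 0.1075]
orientation: [-0.294, 1.569, -1.339]
contact_force: [-4.1, -8.0, 11.5]
finger_gap: 0.0347
[0.5207 0.2159 0.1075] [ 0.0004 -0.0019 -1.    ] [ 0.8652  0.5015 -0.0006] -1.0454498486880461 0.034673776060987906 [-4.1452 -7.9537 11.5339] [-1.699   0.9707  0.4384]
```

```bash
python3 -m crank '[[[0.0,0,-0.001,0,0,0,-0.05],[0.0,0,-0.001,0,0,0,-0.1],[0.0,0,-0.001,0,0,0,-0.14],[0.0,0,-0.001,0,0,0,-0.14]]]'; 
python3 -c "
from h import *
s,p,M=cur(); print(p,M[:,0],M[:,1],np.arctan2(-M[0,1],M[1,1]),s['finger_gap'],s['contact_force'],s['torque'])
"
```

```text
time: 18.63
tool_pos: [0.5208, 0.2143, 0.1075]
orientation: [-0.042, 1.568, -1.228]
contact_force: [-1.7, -9.2, 10.6]
finger_gap: 0.035
[0.5211 0.2143 0.1074] [ 0.0009 -0.0025 -1.    ] [ 0.927   0.375  -0.0001] -1.1863681499792533 0.03499171345388665 [-1.671  -9.2237 10.6489] [-1.9636  0.3755 -0.0708]
```

```bash

python3 -c "
from h import *
s=snapshot('side')
crop(s,230,110,70,70,9,'pics/s15c.png')
s,p,M=cur(); print(p,M[:,0],M[:,1],np.arctan2(-M[0,1],M[1,1]),s['finger_gap'],s['contact_force'],s['torque'])
"
```

```text
[0.5211 0.2144 0.1074] [ 0.0008 -0.0024 -1.    ] [ 0.9264  0.3764 -0.0002] -1.1848494003566985 0.03460920003338355 [-1.8776 -9.3296 11.6635] [-2.2322  0.3589 -0.0434]
```

View pics/s15c.png

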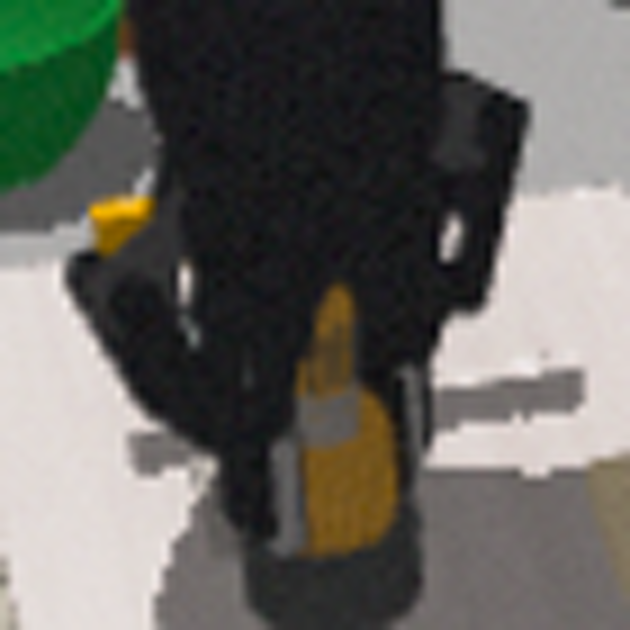

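```bash
python3 -m crank '[[[0.0,0,0,0,0,0,-0.06],[0.0,0,0,0,0,0,-0.12]]]'; 
python3 -c "
from h import *
s,p,M=cur(); print(p,M[:,0],M[:,1],np.arctan2(-M[0,1],M[1,1]),s['finger_gap'],s['contact_force'],s['torque'])
"
python3 -m crank '[[[0.0,0,0,0,0,0,-0.05],[0.0,0,0,0,0,0,-0.1]]]'; 
python3 -c "
from h import *
s,p,M=cur(); print(p,M[:,0],M[:,1],np.arctan2(-M[0,1],M[1,1]),s['finger_gap'],s['contact_force'],s['torque'])
"
```

```text
time: 18.85
tool_pos: [0.5201, 0.2159, 0.1075]
orientation: [1.359, 1.571, 0.055]
contact_force: [-5.7, -1.4, 7.0]
finger_gap: 0.035
[0.5204 0.2159 0.1074] [ 0.0001  0.     -1.    ] [0.9647 0.2632 0.0001] -1.3044710111677662 0.03495385285478591 [-5.7179 -1.4148  6.9675] [-0.2324  1.2456  1.2231]
time: 19.02
tool_pos: [0.5197, 0.2175, 0.1075]
orientation: [2.89, 1.569, 1.487]
contact_force: [-6.3, 10.5, 3.0]
finger_gap: 0.035
[0.52   0.2175 0.1074] [ 0.0002  0.0021 -1.    ] [0.986  0.167  0.0005] -1.4030416590373844 0.03497831472116061 [-6.2995 10.5004  3.0336] [2.1819 1.295  0.9818]
```

```bash
python3 -m crank '[[[0.06,0,0,0,0,0,0],[0.06,0,0,0,0,0,0],[0.06,0,0,0,0,0,0],[0.06,0,0,0,0,0,0],[0.06,0,0,0.03,0,0,0],[0.06,0,0,0.07,0,0,0],[0.06,0,0,0.11,0,0,0],[0.06,-0.04,0,0.13,0,0,0],[0.06,-0.08,0,0.15,0,0,0],[0.06,-0.1,0,0.15,0,0,0],[0.06,-0.1,0,0.15,0,0,0]]]'; 
python3 -c "
from h import *
t=snapshot('top');s=snapshot('side')
cv2.imwrite('pics/t16.png',t);crop(t,150,190,90,70,8,'pics/t16c.png');crop(s,230,110,70,70,9,'pics/s16c.png')
s,p,M=cur(); print(p,M[:,0],M[:,1],s['qpos'],s['finger_gap'],s['contact_force'],s['torque'])
"
```

```text
time: 19.93
tool_pos: [0.417, 0.2161, 0.2584]
orientation: [1.007, 1.568, -0.393]
contact_force: [0.8, 0.1, 0.2]
finger_gap: 0.0602
[0.4209 0.2156 0.2574] [ 0.0018 -0.0002 -1.    ] [0.9859 0.1675 0.0018] [ 0.0482  0.3457 -0.8064  1.9411  0.3013  0.9765 -0.7314] 0.05995818898054946 [0.5703 0.2526 0.1207] [ 0.042  -0.019   0.0134]
```

View pics/s16c.png

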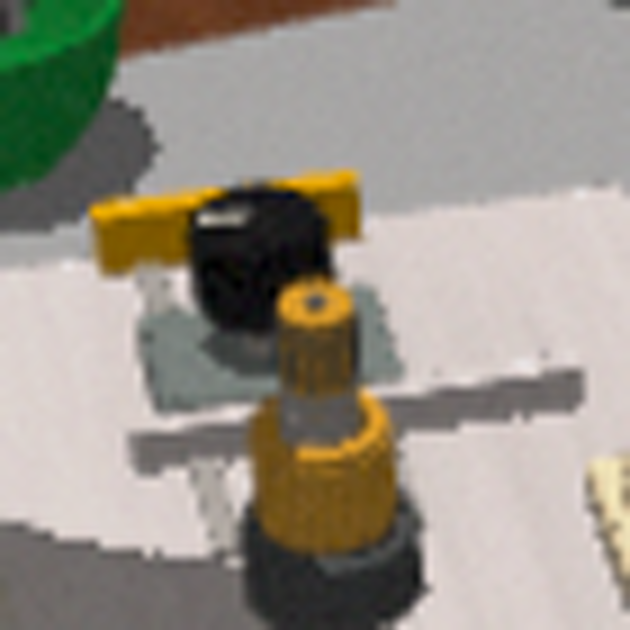

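View pics/t16c.png

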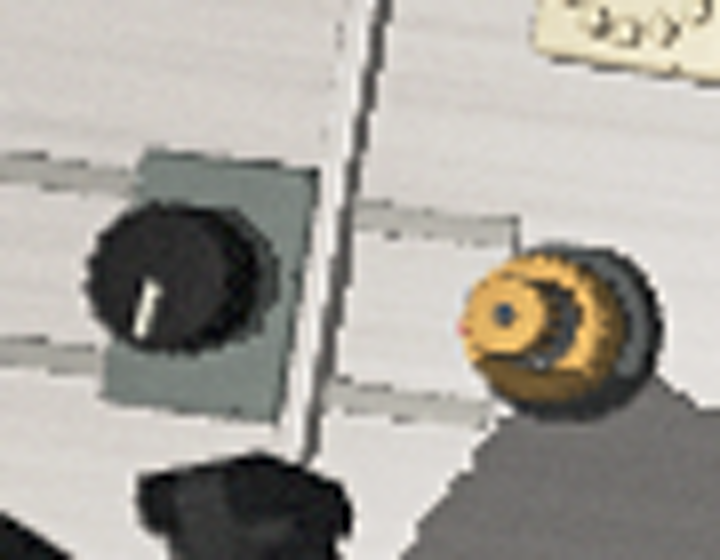

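```bash

python3 -c "
from h import *
c=onz('top',(216,230),.131)
for z in (.124,.120):
  a=onz('top',pk((418,411),5,(130,155)),z)-c; b=onz('top',pk((463,328),8,(150,190)),z)-c
  print(a,b,np.arctan2(a[1],a[0]),np.arctan2(b[1],b[0]))
a=pk((505,315),8,(150,190)); b=pk((315,299),9,(230,110))
print(onz('top',a,.161),onz('side',b,.161),tri(a,b))
"
```

```text
[-0.0136  0.0075 -0.007 ] [-0.0003  0.0195 -0.007 ] 2.6375146449225126 1.5867668858151402
[-0.0135  0.0085 -0.011 ] [-0.0001  0.0205 -0.011 ] 2.5805824741984487 1.576449599212483
[0.5201 0.2156 0.161 ] [0.5221 0.2159 0.161 ] (array([0.5208, 0.2152, 0.1617]), array([ 0.1107, -0.3955, -0.4695,  0.033 ]))
```

```bash

python3 -c "
from h import *
for f in ('pics/top0.png','pics/t16.png'):
  im=cv2.imread(f).astype(int)[215:255,195:240]
  b,g,r=im[...,0],im[...,1],im[...,2]
  w=np.clip(r-1.9*g-10,0,None)*(r>60)
  ys,xs=np.nonzero(w); print([(x+195,y+215,w[y,x],tuple(im[y,x])) for x,y in zip(xs,ys)])
  W=w.sum(); c=np.array([(xs*w[ys,xs]).sum()/W+195,(ys*w[ys,xs]).sum()/W+215]); print(c,[ (onz('top',c,z)-[.5192,.216,0])[:2] for z in (.124,.122)],[np.arctan2(*(onz('top',c,z)-[.5192,.216,0])[[1,0]]) for z in (.124,.122)])
"
```

```text
[(np.int64(213), np.int64(237), np.float64(16.0), (np.int64(59), np.int64(80), np.int64(178))), (np.int64(214), np.int64(237), np.float64(20.700000000000017), (np.int64(61), np.int64(77), np.int64(177))), (np.int64(213), np.int64(238), np.float64(48.900000000000006), (np.int64(59), np.int64(69), np.int64(190)))]
[213.2418 237.5713] [array([-0.0152,  0.0074]), array([-0.0151,  0.0079])] [np.float64(2.688211352703403), np.float64(2.66127265779379)]
[]
[nan nan] [array([nan, nan]), array([nan, nan])] [np.float64(nan), np.float64(nan)]<string>:8: RuntimeWarning: invalid value encountered in scalar divide
```

```bash
python3 -c "
from h import *
c=np.array([.5203,.2165,.124])
for q in (1.2,1.3,1.4,1.5):
  a=2.98-q; print(q,(proj('top',c+[.018*np.cos(a)-.0015,.018*np.sin(a)+.0005,0])+.5-[150,190])*8-.5)
rows(np.array([.5203,.2165,.18]),R.from_euler('z',-.9).as_matrix()@tooldir(0,0,1))
"
```

```text
1.2 [[466.4201 342.7133]]
1.3 [[465.318  335.9216]]
1.4 [[464.9009 329.0379]]
1.5 [[465.1726 322.131 ]]
shift [ 0.0994  0.0009 -0.0774] turn [-0.     0.002  0.502] n 4.0
```

```bash
python3 -m crank '[[[0.06,0.03,0,0,0,0,0.12],[0.06,0.07,0.001,0,0,0,0.24],[0.06,0.099,0.001,0,0,0,0.36],[0.06,0.099,0.001,-0.03,0,0,0.5],[0.06,0.099,0.001,-0.06,0,0,0.5],[0.06,0.099,0.001,-0.1,0,0,0.5],[0.06,0.099,0.001,-0.13,0,0,0.5],[0.06,0.099,0.001,-0.14,0,0,0.5],[0.06,0.099,0.001,-0.14,0,0,0.5]]]'; 
python3 -c "
from h import *
s,p,M=cur(); print(p,M[:,0],M[:,1],np.arctan2(-M[0,1],M[1,1]),s['finger_gap'],s['contact_force'],s['torque'])
rows(np.array([.5203,.2165,.1075]),R.from_euler('z',-.9).as_matrix()@tooldir(0,0,1))
"
```

```text
time: 20.78
tool_pos: [0.5188, 0.2163, 0.1144]
orientation: [-2.014, 1.567, -2.917]
contact_force: [-0.2, -0.6, 0.3]
finger_gap: 0.06
[0.5191 0.2163 0.1143] [-0.004  -0.0009 -1.    ] [ 0.7853  0.6192 -0.0037] -0.9031122162070463 0.05995343069656404 [-0.2212 -0.5876  0.3093] [-0.008  -0.0301 -0.0173]
shift [ 0.0012  0.0002 -0.0068] turn [ 0.001 -0.004  0.003] n 0.2
```

```bash
python3 -m crank '[[[0.06,0.001,0,-0.0068,0,-0.004,0],[0.05,0.001,0,-0.0068,0,-0.004,0],[0.0,0.001,0,-0.0068,0,-0.004,0],[0.0,0.001,0,-0.0068,0,-0.004,0],[0.0,0.001,0,-0.0068,0,-0.004,0],[0.0,0.001,0,-0.0068,0,-0.004,0],[0.0,0.001,0,-0.0068,0,-0.004,0]]]'; 
python3 -c "
from h import *
s,p,M=cur(); print(p,M[:,0],np.arctan2(-M[0,1],M[1,1]),s['finger_gap'],s['contact_force'],s['torque'])
"
python3 -m crank '[[[0.0,0,0,0,0,0,-0.05],[0.0,0,0,0,0,0,-0.08]]]'; 
python3 -c "
from h import *
s,p,M=cur(); print(p,M[:,0],np.arctan2(-M[0,1],M[1,1]),s['finger_gap'],s['contact_force'],s['torque'])
"
```

```text
time: 21.37
tool_pos: [0.5202, 0.2163, 0.1117]
orientation: [0.635, 1.566, -0.269]
contact_force: [-10.5, -6.2, 16.4]
finger_gap: 0.0351
[0.5205 0.2163 0.1116] [ 0.0045 -0.0013 -1.    ] -0.9035188773982248 0.03506271745725643 [-10.5292  -6.2025  16.4043] [-1.4899  2.2966 -0.1233]
time: 21.53
tool_pos: [0.5208, 0.2153, 0.1117]
orientation: [0.464, 1.565, -0.521]
contact_force: [-1.5, -17.6, 18.3]
finger_gap: 0.035
[0.5211 0.2153 0.1116] [ 0.0054 -0.0031 -1.    ] -0.9857658455057012 0.03498299028930506 [ -1.4575 -17.619   18.273 ] [-4.0695  0.7309  0.5858]
```

```bash
python3 -m crank '[[[0.0,0,0,0,0,0,-0.06],[0.0,0,0,0,0,0,-0.12]]]'; 
python3 -c "
from h import *
s,p,M=cur(); print(p,M[:,0],np.arctan2(-M[0,1],M[1,1]),s['finger_gap'],s['contact_force'],s['torque'])
"
python3 -m crank '[[[0.0,0,0,0,0,0,-0.06],[0.0,0,0,0,0,0,-0.12]]]'; 
python3 -c "
from h import *
s,p,M=cur(); print(p,M[:,0],np.arctan2(-M[0,1],M[1,1]),s['finger_gap'],s['contact_force'],s['torque'])
"
```

```text
time: 21.7
tool_pos: [0.521, 0.2146, 0.1116]
orientation: [0.413, 1.564, -0.693]
contact_force: [-9.0, -7.9, 14.6]
finger_gap: 0.0347
[0.5213 0.2146 0.1115] [ 0.0054 -0.0045 -1.    ] -1.1062328188198032 0.03467731543664361 [-8.9851 -7.882  14.6101] [-1.5712  2.0112  1.1158]
time: 21.87
tool_pos: [0.5202, 0.216, 0.1115]
orientation: [0.637, 1.566, -0.588]
contact_force: [-9.2, -9.2, 14.1]
finger_gap: 0.0344
[0.5205 0.216  0.1115] [ 0.0044 -0.0029 -1.    ] -1.2255718436561813 0.0344161456126936 [-9.2211 -9.229  14.1095] [-1.9424  1.8809  1.4186]
```

```bash
python3 -m crank '[[[0.06,0,0,0,0,0,0],[0.06,0,0,0,0,0,0],[0.06,0,0,0,0,0,0],[0.06,0,0,0.01,0,0,0],[0.06,0,0,0.04,0,0,0],[0.06,0,0,0.08,0,0,0],[0.06,-0.04,0,0.12,0,0,0.1],[0.06,-0.08,0.0,0.14,0,0,0.2],[0.06,-0.1,0.02,0.14,0,0,0.3],[0.06,-0.1,0.02,0.14,0,0,0.3]]]'; 
python3 -c "
from h import *
t=snapshot('top');s=snapshot('side')
cv2.imwrite('pics/t17.png',t);crop(t,130,190,110,70,7,'pics/t17c.png');crop(s,230,110,70,70,9,'pics/s17c.png')
s,p,M=cur(); print(p,M[:,0],M[:,1],np.arctan2(-M[0,1],M[1,1]),s['qpos'],s['finger_gap'],s['contact_force'])
print(tri(pk((65,420),5,(130,155)),pk((157,80),6,(215,120))))
print(tri(pk((93,243),5,(130,155)),pk((328,58),6,(215,120))))
"
```

```text
time: 22.7
tool_pos: [0.4159, 0.2401, 0.2534]
orientation: [1.102, 1.563, 0.191]
contact_force: [-0.1, 2.1, 0.8]
finger_gap: 0.0602
[0.4204 0.2374 0.2515] [ 0.0064  0.0003 -1.    ] [0.7961 0.6051 0.0053] -0.9208641463481111 [ 0.072   0.3983 -0.9091  1.9254  0.3795  0.9924 -0.3604] 0.06003029523503551 [ 0.7163  0.4156 -0.0341]
(array([0.5074, 0.3804, 0.0997]), array([ 0.056 , -0.2259, -0.2882,  0.0151]))
(array([0.5835, 0.3702, 0.0976]), array([ 0.0667, -0.2317, -0.2999,  0.0224]))
```

View pics/t17c.png

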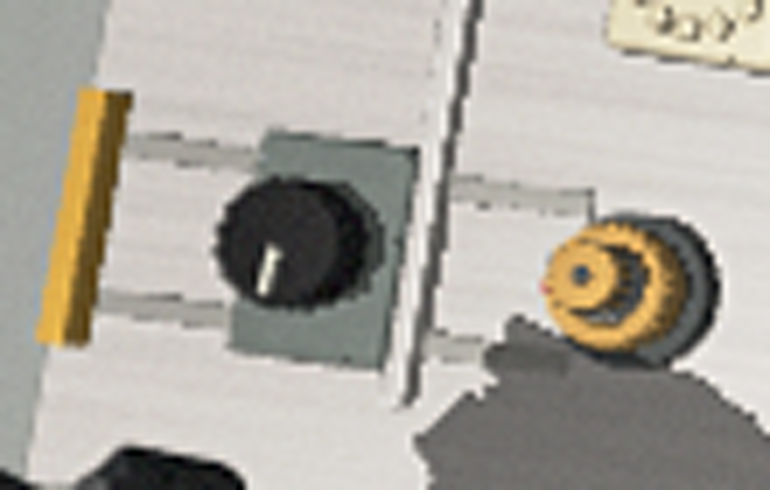

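View pics/s17c.png

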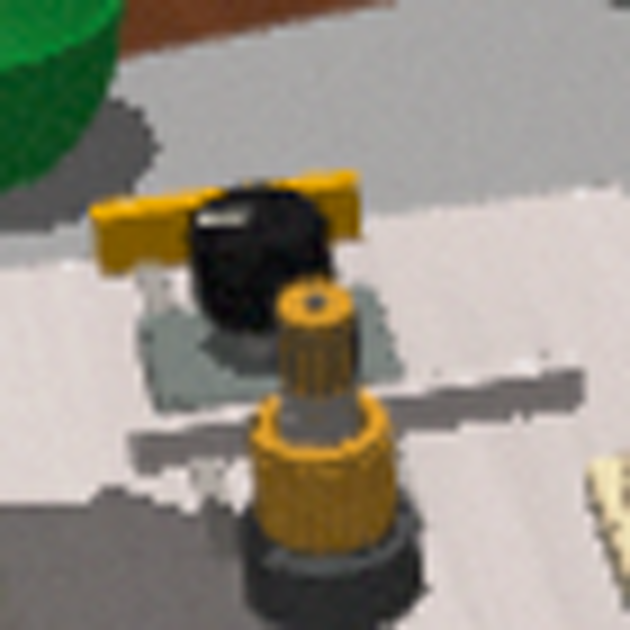

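```bash
python3 -c "
from h import *
a=pk((279,242),7,(130,190)); k=onz('top',a,.128); print(k, k+[.001,.0005,0]-[.5203,.2165,.128])
b=pk((257,237),9,(230,110));
for u in ((263,212),(262,215)): print(tri(a,pk(u,9,(230,110))))
# mark
m=onz('top',pk((268,270),7,(130,190)),.128)-k; print(m,np.arctan2(m[1],m[0]))
rows(np.array([.5362,.3135,.2]),R.from_euler('z',-.2).as_matrix()@tooldir(0,0,1))
"
```

```text
[0.5343 0.3137 0.128 ] [0.015  0.0977 0.    ]
(array([0.5358, 0.3129, 0.1293]), array([ 0.1986, -0.7297, -0.9135,  0.0602]))
(array([0.5357, 0.3133, 0.1281]), array([ 0.1814, -0.6669, -0.8346,  0.055 ]))
[-0.0082  0.0032  0.    ] 2.770139678947976
shift [ 0.1158  0.0761 -0.0515] turn [-0.003  0.006  0.721] n 5.8
```

```bash
python3 -m crank '[[[0.06,0.02,0.02,0,-0.003,0.006,0.12],[0.06,0.05,0.04,0,-0.003,0.006,0.24],[0.06,0.085,0.065,0,-0.003,0.006,0.36],[0.06,0.115,0.077,0,-0.003,0.006,0.48],[0.06,0.115,0.077,-0.03,-0.003,0.006,0.6],[0.06,0.115,0.077,-0.06,-0.003,0.006,0.72],[0.06,0.115,0.077,-0.1,-0.003,0.006,0.72],[0.06,0.115,0.077,-0.13,-0.003,0.006,0.72],[0.06,0.115,0.077,-0.13,-0.003,0.006,0.72],[0.06,0.115,0.077,-0.13,-0.003,0.006,0.72]]]'; 
python3 -c "
from h import *
t=snapshot('side')
crop(t,225,85,75,75,8,'pics/s18c.png')
s,p,M=cur(); print(p,M[:,0],M[:,1],np.arctan2(-M[0,1],M[1,1]),s['qpos'],s['finger_gap'],s['contact_force'])
rows(np.array([.536,.3138,.111]),R.from_euler('z',-.2).as_matrix()@tooldir(0,0,1))
"
```

```text
time: 23.63
tool_pos: [0.5354, 0.3135, 0.1195]
orientation: [-2.295, 1.566, -2.499]
contact_force: [0.3, 0.8, 0.1]
finger_gap: 0.0595
[0.5363 0.3142 0.1211] [-0.0015 -0.0014 -1.    ] [ 0.2024  0.9793 -0.0017] -0.20377226540615956 [-0.0622  0.8207 -0.8919  1.6747  0.7336  1.0168  0.1591] 0.059873374020760414 [0.2867 0.5879 0.0803]
shift [-0.0003 -0.0004 -0.0101] turn [ 0.001 -0.001  0.004] n 0.2
```

View pics/s18c.png

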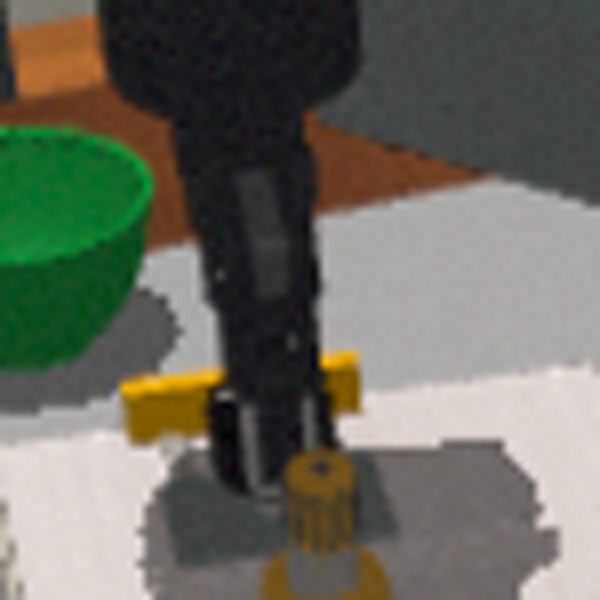

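```bash
python3 -m crank '[[[0.06,0,0,-0.006,0,0,0],[0.06,0,0,-0.01,0,0,0],[0.05,0,0,-0.01,0,0,0],[0.0,0,0,-0.01,0,0,0],[0.0,0,0,-0.01,0,0,0],[0.0,0,0,-0.01,0,0,0],[0.0,0,0,-0.01,0,0,0],[0.0,0,0,-0.01,0,0,0]]]'; 
python3 -c "
from h import *
s,p,M=cur(); print(p,M[:,0],M[:,1],np.arctan2(-M[0,1],M[1,1]),s['finger_gap'],s['contact_force'],s['torque'])
"
```

```text
time: 24.35
tool_pos: [0.5356, 0.3135, 0.111]
orientation: [-1.714, 1.568, -1.918]
contact_force: [-2.6, -5.1, 10.5]
finger_gap: 0.0366
[0.5358 0.3135 0.1109] [-0.001  -0.0028 -1.    ] [ 0.2023  0.9793 -0.003 ] -0.20369963221799828 0.036585065939866254 [-2.5868 -5.1114 10.491 ] [-1.123   0.7571 -0.2439]
```

```bash
python3 -m crank '[[[0.0,0.0004,0.0025,0,0,0,-0.1],[0.0,0.0008,0.0049,0,0,0,-0.2],[0.0,0.0012,0.0074,0,0,0,-0.3],[0.0,0.0016,0.0099,0,0,0,-0.4],[0.0,0.002,0.0123,0,0,0,-0.5],[0.0,0.0024,0.0148,0,0,0,-0.6],[0.0,0.0024,0.0148,0,0,0,-0.6]]]'; 
python3 -c "
from h import *
s,p,M=cur(); print(p,M[:,0],M[:,1],np.arctan2(-M[0,1],M[1,1]),s['qpos'],s['finger_gap'],s['contact_force'],s['torque'])
"
```

```text
time: 24.93
tool_pos: [0.538, 0.3285, 0.111]
orientation: [-1.462, 1.568, -2.272]
contact_force: [-2.7, -5.4, 8.1]
finger_gap: 0.0364
[0.5382 0.3286 0.1109] [-0.0015 -0.0018 -1.    ] [ 0.7244  0.6894 -0.0024] -0.8101369301778922 [-0.164   0.7959 -0.7501  1.6582  0.6413  0.9522 -0.3909] 0.036386784321703426 [-2.658  -5.4134  8.1196] [-1.1288  0.715  -0.4538]
```

```bash
python3 -m crank '[[[0.0,0.0004,0.0025,0,0,0,-0.1],[0.0,0.0008,0.0049,0,0,0,-0.2],[0.0,0.0012,0.0074,0,0,0,-0.3],[0.0,0.0016,0.0099,0,0,0,-0.4],[0.0,0.002,0.0123,0,0,0,-0.5],[0.0,0.0024,0.0148,0,0,0,-0.6],[0.0,0.0024,0.0148,0,0,0,-0.6]]]'; 
python3 -c "
from h import *
s,p,M=cur(); print(p,M[:,0],M[:,1],np.arctan2(-M[0,1],M[1,1]),s['qpos'],s['finger_gap'],s['contact_force'],s['torque'])
"
```

```text
time: 25.52
tool_pos: [0.5404, 0.3433, 0.111]
orientation: [-1.648, 1.569, -3.058]
contact_force: [-2.8, -4.9, 7.2]
finger_gap: 0.0365
[0.5406 0.3434 0.111 ] [-0.0017 -0.0001 -1.    ] [ 0.9871  0.1601 -0.0017] -1.410046272461313 [-0.2665  0.7684 -0.6116  1.6351  0.5283  0.9105 -0.9171] 0.03654614940322431 [-2.7963 -4.9028  7.222 ] [-1.1139  0.7082 -0.4792]
```

```bash
python3 -m crank '[[[0.0,0.0002,0.0012,0,0,0,-0.05],[0.0,0.0004,0.0025,0,0,0,-0.1],[0.0,0.0004,0.0025,0,0,0,-0.1]]]'; 
python3 -c "
from h import *
s,p,M=cur(); print(p,np.arctan2(-M[0,1],M[1,1]),s['finger_gap'],s['contact_force'],s['torque'])
"
python3 -m crank '[[[0.0,0.0002,0.0012,0,0,0,-0.05],[0.0,0.0004,0.0022,0,0,0,-0.1],[0.0,0.0004,0.0022,0,0,0,-0.1]]]'; 
python3 -c "
from h import *
s,p,M=cur(); print(p,np.arctan2(-M[0,1],M[1,1]),s['finger_gap'],s['contact_force'],s['torque'])
"
```

```text
time: 25.77
tool_pos: [0.5407, 0.3456, 0.111]
orientation: [-1.664, 1.569, 3.112]
contact_force: [-2.2, -4.1, 8.6]
finger_gap: 0.0364
[0.5409 0.3457 0.1109] -1.5066697260372912 0.036387358482271454 [-2.1542 -4.1445  8.5938] [-1.0789  0.6082 -0.3172]
time: 26.02
tool_pos: [0.5411, 0.3479, 0.111]
orientation: [-1.786, 1.569, 2.891]
contact_force: [-2.5, -4.6, 7.6]
finger_gap: 0.0367
[0.5413 0.3479 0.1109] -1.6060728400390132 0.03671543167619091 [-2.4958 -4.5899  7.5637] [-1.1211  0.6093  0.2924]
```

```bash
python3 -m crank '[[[0.0,0.0002,0.0012,0,0,0,-0.05],[0.0,0.0004,0.002,0,0,0,-0.1],[0.0,0.0004,0.002,0,0,0,-0.1]]]'; 
python3 -c "
from h import *
s,p,M=cur(); print(p,np.arctan2(-M[0,1],M[1,1]),s['finger_gap'],s['contact_force'],s['torque'])
"
python3 -m crank '[[[0.0,0.0,0.0005,0,0,0,-0.05],[0.0,0.0,0.0005,0,0,0,-0.1],[0.0,0.0,0.0005,0,0,0,-0.1]]]'; 
python3 -c "
from h import *
s,p,M=cur(); print(p,np.arctan2(-M[0,1],M[1,1]),s['qpos'],s['finger_gap'],s['contact_force'],s['torque'])
"
```

```text
time: 26.27
tool_pos: [0.5415, 0.3498, 0.1109]
orientation: [-1.672, 1.569, 2.906]
contact_force: [-3.1, -6.0, 7.9]
finger_gap: 0.0365
[0.5416 0.3498 0.1108] -1.7054554111828806 0.03646445316255989 [-3.1375 -6.0396  7.9491] [-1.0801  0.4625  0.8079]
time: 26.52
tool_pos: [0.542, 0.3514, 0.111]
orientation: [-2.881, 1.568, 1.598]
contact_force: [3.3, 2.4, 3.7]
finger_gap: 0.0366
[0.5421 0.3515 0.1109] -1.804246472274782 [-0.3338  0.753  -0.5172  1.6249  0.4499  0.8829 -1.2575] 0.036637206891675905 [3.3401 2.3776 3.686 ] [ 0.4998 -0.6896  0.9492]
```

```bash
python3 -m crank '[[[0.06,0,0,0,0,0,0],[0.06,0,0,0,0,0,0],[0.06,0,0,0,0,0,0],[0.06,0,0,0.01,0,0,0],[0.06,0,0,0.04,0,0,0],[0.06,0,0,0.08,0,0,0],[0.06,-0.04,0,0.12,0,0,0.1],[0.06,-0.08,0.0,0.14,0,0,0.2],[0.06,-0.12,0.0,0.14,0,0,0.3],[0.06,-0.14,0.0,0.14,0,0,0.4],[0.06,-0.14,0.0,0.14,0,0,0.4]]]'; 
python3 -c "
from h import *
t=snapshot('top');s=snapshot('side')
cv2.imwrite('pics/t19.png',t);crop(t,130,190,110,70,7,'pics/t19c.png');crop(s,230,110,70,70,9,'pics/s19c.png')
s,p,M=cur(); print(p,s['finger_gap'],s['contact_force'])
"
```

```text
time: 27.43
tool_pos: [0.3959, 0.3515, 0.2521]
orientation: [-2.223, 1.569, 2.67]
contact_force: [0.1, 1.6, 0.5]
finger_gap: 0.0599
[0.4012 0.3508 0.2512] 0.05974863359887573 [ 1.3059 -0.2169 -0.036 ]
```

View pics/t19c.png

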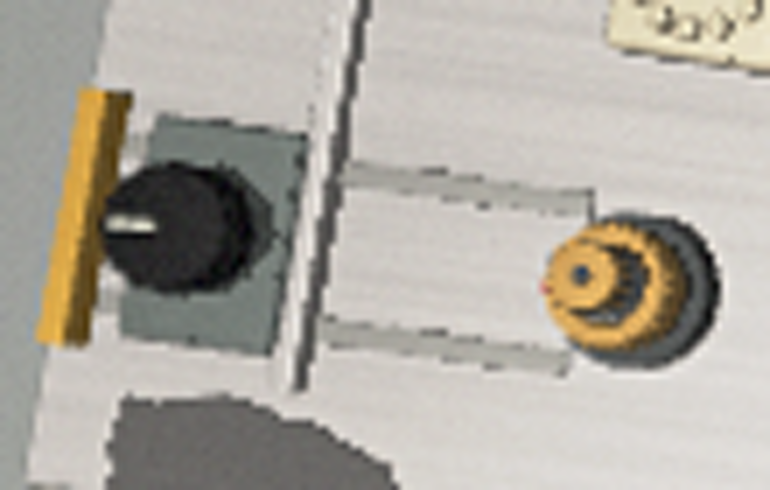

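View pics/s19c.png

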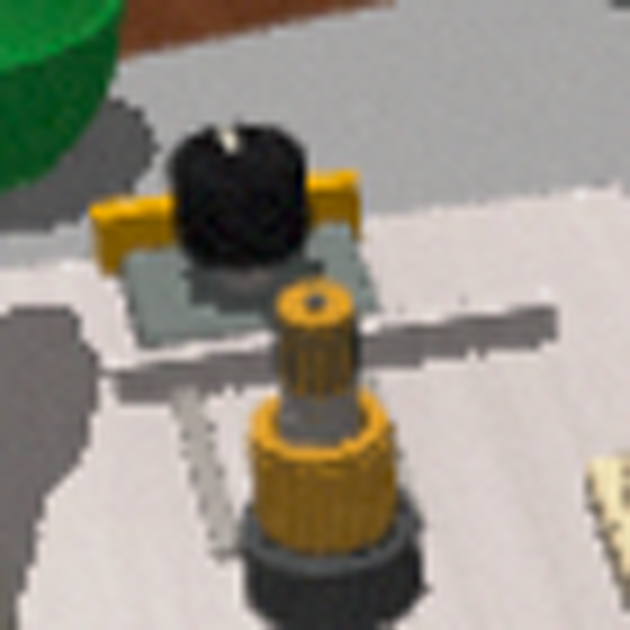

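```bash
python3 -c "
from h import *
k=onz('top',pk((167,228),7,(130,190)),.128); m=onz('top',pk((128,222.5),7,(130,190)),.128)-k; print(m,np.arctan2(m[1],m[0]))
a=onz('top',pk((107,220),7,(130,190)),.128);b=onz('top',pk((153,225),7,(130,190)),.128);print(np.arctan2(*(a-b)[[1,0]]))
a=onz('top',pk((262,292),7,(130,190)),.128);b=onz('top',pk((272,248),7,(130,190)),.128);print('before',np.arctan2(*(a-b)[[1,0]]))
k0=onz('top',pk((279,242),7,(130,190)),.128); print((k-k0), np.linalg.norm(k-k0)/.025)
# fence: left edge at same trimmer row
"
```

```text
[0.002  0.0117 0.    ] 1.4029213391017206
1.4343757687181349
before 2.9244300279951108
[0.0051 0.0334 0.    ] 1.3526507081977683
```

```bash
python3 -c "
from h import *
s,p,M=cur(); print(p,np.arctan2(-M[0,1],M[1,1]))
rows(np.array([.541,.347,.2]),R.from_euler('z',-1.3).as_matrix()@tooldir(0,0,1))
"
python3 -m crank '[[[0.06,0.04,0,0,0,0,0.1],[0.06,0.08,-0.002,0,0,0,0.1],[0.06,0.12,-0.004,0,0,0,0.1],[0.06,0.14,-0.004,-0.03,0,0,0.1],[0.06,0.14,-0.004,-0.07,0,0,0.1],[0.06,0.14,-0.004,-0.11,0,0,0.1],[0.06,0.14,-0.004,-0.13,0,0,0.1],[0.06,0.14,-0.004,-0.13,0,0,0.1],[0.06,0.14,-0.004,-0.13,0,0,0.1]]]'
python3 -c "
from h import *
s,p,M=cur(); print(p,np.arctan2(-M[0,1],M[1,1]),s['contact_force'])
rows(np.array([.541,.347,.111]),R.from_euler('z',-1.3).as_matrix()@tooldir(0,0,1))
"
```

```text
[0.4012 0.3508 0.2512] -1.4017938723439938
shift [ 0.1398 -0.0038 -0.0512] turn [-0.001 -0.001  0.102] n 3.6
time: 28.28
tool_pos: [0.5418, 0.3463, 0.1197]
orientation: [-1.768, 1.567, -3.072]
contact_force: [0.2, 0.2, 0.5]
finger_gap: 0.06
[0.542  0.3464 0.1197] -1.3040895182686465 [0.2271 0.2022 0.4538]
shift [-0.001   0.0006 -0.0087] turn [ 0.    -0.004  0.004] n 0.2
```

```bash
python3 -m crank '[[[0.06,-0.001,0,-0.0087,0,0,0],[0.06,-0.001,0,-0.0087,0,0,0],[0.05,-0.001,0,-0.0087,0,0,0],[0.0,-0.001,0,-0.0087,0,0,0],[0.0,-0.001,0,-0.0087,0,0,0],[0.0,-0.001,0,-0.0087,0,0,0],[0.0,-0.001,0,-0.0087,0,0,0],[0.0,-0.001,0,-0.0087,0,0,0]]]'
python3 -c "
from h import *
s,p,M=cur(); print(p,np.arctan2(-M[0,1],M[1,1]),s['finger_gap'],s['contact_force'],s['torque'])"
python3 -m crank '[[[0.0,0,0,0,0,0,-0.05],[0.0,0,0,0,0,0,-0.1],[0.0,0,0,0,0,0,-0.1]]]'
python3 -c "
from h import *
s,p,M=cur(); print(p,np.arctan2(-M[0,1],M[1,1]),s['finger_gap'],s['contact_force'],s['torque'])"
```

```text
time: 28.95
tool_pos: [0.5413, 0.3469, 0.1127]
orientation: [3.126, 1.569, 1.822]
contact_force: [1.0, -1.5, 7.3]
finger_gap: 0.0365
[0.5415 0.347  0.1127] -1.3033760810431345 0.036544053971813685 [ 1.0332 -1.4837  7.3438] [-0.1986 -0.1332  0.0975]
time: 29.2
tool_pos: [0.541, 0.3486, 0.1128]
orientation: [2.938, 1.567, 1.534]
contact_force: [1.6, 8.0, 2.4]
finger_gap: 0.0359
[0.5412 0.3487 0.1127] -1.4047621694272328 0.03592214941872729 [1.5816 7.95   2.3771] [ 1.6588 -0.4172  0.7035]
```

```bash
python3 -m crank '[[[0.0,0.0002,0.001,0,0,0,-0.05],[0.0,0.0003,0.002,0,0,0,-0.1],[0.0,0.0003,0.002,0,0,0,-0.1]]]'
python3 -c "
from h import *
s,p,M=cur(); print(p,np.arctan2(-M[0,1],M[1,1]),s['finger_gap'],s['contact_force'],s['torque'])"
python3 -m crank '[[[0.0,0,0,0,0,0,-0.05],[0.0,0,0,0,0,0,-0.1],[0.0,0,0,0,0,0,-0.1]]]'
python3 -c "
from h import *
s,p,M=cur(); print(p,np.arctan2(-M[0,1],M[1,1]),s['finger_gap'],s['contact_force'],s['torque'])"
python3 -m crank '[[[0.06,0,0,0,0,0,0],[0.06,0,0,0,0,0,0],[0.06,0,0,0,0,0,0],[0.06,0,0,0.01,0,0,0],[0.06,0,0,0.04,0,0,0],[0.06,0,0,0.08,0,0,0],[0.06,-0.04,0,0.12,0,0,0.1],[0.06,-0.08,0.0,0.14,0,0,0.2],[0.06,-0.12,0.0,0.14,0,0,0.3],[0.06,-0.14,0.0,0.14,0,0,0.4],[0.06,-0.14,0.0,0.14,0,0,0.4]]]'; 
python3 -c "
from h import *
t=snapshot('top');s=snapshot('side')
cv2.imwrite('pics/t20.png',t);cv2.imwrite('pics/s20.png',s);crop(t,130,190,110,70,7,'pics/t20c.png')
s,p,M=cur(); print(p,s['finger_gap'],s['contact_force'])
a=cv2.imread('pics/t19.png');d=cv2.absdiff(a,t)[200:245,140:185].sum(2);print((d>90).sum(),d.max())
"
```

```text
time: 29.45
tool_pos: [0.541, 0.3506, 0.1128]
orientation: [-3.118, 1.567, 1.66]
contact_force: [-1.3, 7.3, 3.9]
finger_gap: 0.0363
[0.5411 0.3506 0.1127] -1.504762124221256 0.03625240417213943 [-1.2862  7.3334  3.9293] [1.4872 0.0489 0.4772]
time: 29.7
tool_pos: [0.5412, 0.3506, 0.1128]
orientation: [3.141, 1.566, 1.537]
contact_force: [1.8, 7.0, 2.2]
finger_gap: 0.0368
[0.5414 0.3507 0.1128] -1.6048043636208562 0.03683868332715155 [1.8371 6.9877 2.2429] [ 1.4275 -0.5275  0.1333]
time: 30.62
tool_pos: [0.3953, 0.3493, 0.2534]
orientation: [-2.027, 1.569, 3.066]
contact_force: [-0.0, 1.6, 0.7]
finger_gap: 0.0598
[0.4006 0.3487 0.2525] 0.06012156249659115 [ 0.3721 -0.7892  0.3776]
1 120
```

View pics/t20c.png

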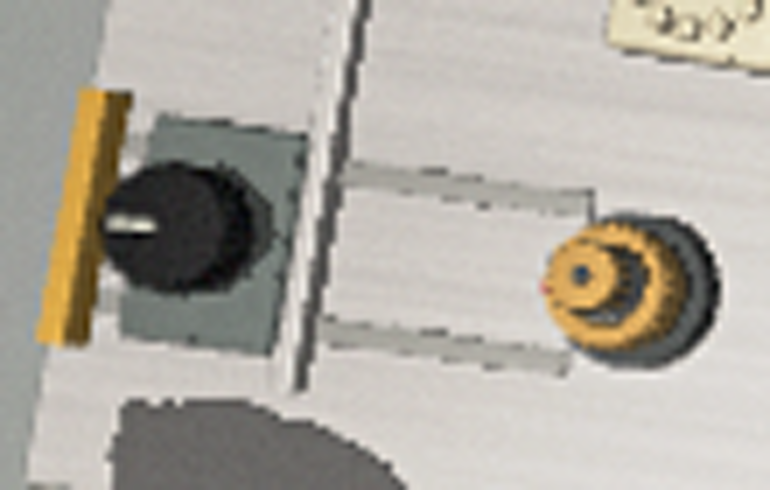

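View pics/s20.png

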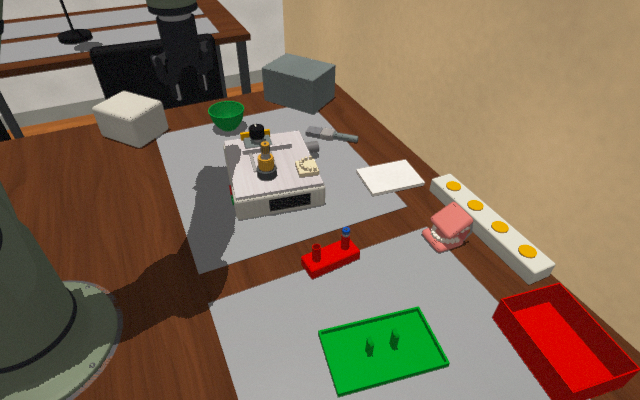

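```bash
python3 -m crank '[[[0.06,0,0,0,0,0,0],[0.06,0,0,0,0,0,0],[0.06,0,0,0,0,0,0]]]'; python3 -c "
from h import *
s=get_state();print(s['time'],abs(s['dq']).max(),s['contact_force']);print(close_job())"
```

```text
time: 30.97
tool_pos: [0.4014, 0.3484, 0.2511]
orientation: [-1.959, 1.568, 3.12]
contact_force: [0.5, 0.2, 0.3]
finger_gap: 0.0598
30.9667 0.0038399784461301606 [0.5481 0.1807 0.3203]
the job is handed in; nothing more can be done
None
```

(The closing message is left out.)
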